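# Restock the paint rack and bar it

### The job

The retaining bar was left off the paint rack and some of the bottles have fallen out in front of it. Stand every fallen bottle upright again on the rack's base board, in the row with those still standing, then lay the wooden bar across the front of the row so that it rests fully down in the notches of both end cheeks, sticking out about equally at each end. At the end every bottle must stand upright in the row; do not disturb the other things on the table.

Things in the scene. Friction and masses are not known exactly. Their poses are not given: they have to be found in the camera images.
- rack: fixed plywood rack for one row of bottles. Origin: table top under the row's middle; x across the row to its back, y along the row, z up. Bottles stand on its 9 mm base board (x -73 to 49 mm). Back rail: inner face x = 45, top z = 48 mm. End cheeks 12 mm thick, inner faces y = +-190, tops z = 72 mm, each with a notch for the bar at its front. Front of the row open.
- notch_left (a point): middle of the floor of the notch in the rack's +y cheek, at rack x = -50, y = 196, z = 54 mm; the notch is open upward and runs along rack y, 22 mm wide, its lips flaring from z = 72 mm to about 45 mm wide at z = 87 mm (lip tops at 89 mm)
- notch_right (a point): the same point of the like notch in the rack's -y cheek, at rack x = -50, y = -196, z = 54 mm
- bar: loose plain wooden retaining bar, square batten 16 x 16 x 450 mm, about 85 g, lying on the table at one side of the rack at the start. Origin: its very centre; x axis along its length. Seated in both notches its centre is 62 mm above the table.
- fallen1: white plastic paint bottle: square body 38 x 38 x 78 mm (tall), then a shoulder and a black round cap 21 mm across; 106 mm tall in all, about 90 g, centre of mass about 42 mm above the foot. Origin: on its axis 50 mm above the foot; z axis from foot to cap, x and y square to the side faces. At the start lies on a side face on the table in front of the rack. May be absent (None).
- fallen2: white plastic paint bottle: square body 38 x 38 x 78 mm (tall), then a shoulder and a black round cap 21 mm across; 106 mm tall in all, about 90 g, centre of mass about 42 mm above the foot. Origin: on its axis 50 mm above the foot; z axis from foot to cap, x and y square to the side faces. At the start lies on a side face on the table in front of the rack. May be absent (None).
- fallen3: white plastic paint bottle: square body 38 x 38 x 78 mm (tall), then a shoulder and a black round cap 21 mm across; 106 mm tall in all, about 90 g, centre of mass about 42 mm above the foot. Origin: on its axis 50 mm above the foot; z axis from foot to cap, x and y square to the side faces. At the start lies on a side face on the table in front of the rack. May be absent (None).
- fallen4: white plastic paint bottle: square body 38 x 38 x 78 mm (tall), then a shoulder and a black round cap 21 mm across; 106 mm tall in all, about 90 g, centre of mass about 42 mm above the foot. Origin: on its axis 50 mm above the foot; z axis from foot to cap, x and y square to the side faces. At the start lies on a side face on the table in front of the rack. May be absent (None).
- standing1: white plastic paint bottle: square body 38 x 38 x 78 mm (tall), then a shoulder and a black round cap 21 mm across; 106 mm tall in all, about 90 g, centre of mass about 42 mm above the foot. Origin: on its axis 50 mm above the foot; z axis from foot to cap, x and y square to the side faces. Stands in the rack at the start. May be absent (None).
- standing2: white plastic paint bottle: square body 38 x 38 x 78 mm (tall), then a shoulder and a black round cap 21 mm across; 106 mm tall in all, about 90 g, centre of mass about 42 mm above the foot. Origin: on its axis 50 mm above the foot; z axis from foot to cap, x and y square to the side faces. Stands in the rack at the start. May be absent (None).
- standing3: white plastic paint bottle: square body 38 x 38 x 78 mm (tall), then a shoulder and a black round cap 21 mm across; 106 mm tall in all, about 90 g, centre of mass about 42 mm above the foot. Origin: on its axis 50 mm above the foot; z axis from foot to cap, x and y square to the side faces. Stands in the rack at the start. May be absent (None).
- tape: bystander: roll of masking tape lying flat, 92 mm across, 24 mm high, among the fallen bottles; origin at the middle of its underside
- flat_brush: bystander: flat paint brush about 200 mm long lying along its x axis, 12 mm high, at the other side of the rack from the bar
- water_bottle: bystander: clear water bottle 64 mm across, 195 mm tall, standing behind the rack's left end; origin at the middle of its underside
- brush_jar: bystander: glass jar 76 mm across with brushes standing in it, about 240 mm tall, behind the rack's right end; origin at the middle of its underside
- gesso_jar: bystander: white screw-lid jar 84 mm across, 85 mm tall, behind the rack; origin at the middle of its underside

How it is judged:
By the outcome, as a careful person would: the job done as asked, in the order asked, and still so for the second after the job is handed in, with the robot touching nothing.
Of fallen1, fallen2, fallen3, fallen4 only 3 to 4 are there at a start; the rules pass over those that are not, and their reading is None.
Of standing1, standing2, standing3 only 1 to 2 are there at a start; the rules pass over those that are not, and their reading is None.
At some moment in a run one of bar may be knocked a few centimetres aside while the robot is not near it.
Once in a run the grip may slacken for a moment while it holds something.
It also fails if it takes over 210 s, if anything falls off the work surface, if the arm or the gripper's body presses on something with over 40 N, if the wrist force passes 120 N, or if a joint passes its speed limit or range.

### The arm

A 7-joint arm with a two-finger parallel gripper is mounted at the origin on the work surface. World frame = base frame: x ahead of the robot, y to its left, z up, the work surface at z = 0. Lengths are in m, angles in rad, forces in N, time in s.
With the tool pointing down it reaches from about 0.425 to 1.025 m from the base axis. Payload 3.6 kg.
Tool frame: the origin (TCP) lies between the finger pads; the fingertips stand 25 mm ahead of it and the grasp point (between the pads) lies 6 mm ahead of it; z points along the fingers, y is the line along which they close (so a half turn about z gives the same grasp; the last joint's range is limited). The gripper opens to 85 mm and grips with 20 to 120 N. Pads are 22 mm wide; open, the fingers measure 114 mm over their backs; the gripper's body (76 mm by 85 mm) begins 54 mm behind the grasp point. The pads swing forward as they close: fully open they stand 13 mm farther back than shut.
Start: joints at [-1.21, 0.591, 0.048, 1.609, -0.033, 0.943, -0.034], TCP at [0.318, 0.651, 0.256] pointing down, gripper open.
Joint ranges: [-2.69, 2.69], [-0.47, 2.24], [-1.27, 1.36], [0.19, 2.51], [-1.53, 4.68], [0.08, 2.07], [-3.09, 3.09]. Speed limits (rad/s): [2.57, 2.57, 3.14, 3.14, 3.14, 3.14, 3.14].

### API

Orientations are given as a unit quaternion [x, y, z, w].
In Python, from plant import ctrl gives the robot as it stands.
- The arm moves only by the tool arm_command, never from a script. Its argument "commands" is a list of rows, each an object with "linear": the shift along the tool's x, y, z in units of 80 mm (1.0 is 80 mm), a list of three; "turn": the turn about the tool's z in units of 60 degrees (1.0 is 60 degrees). A call has 1 to 20 rows; each row is the pose to reach, as a shift and turn from the pose commanded when the call began, along the tool's axes at that moment; what a row does not reach only later rows make up. A row lasts 1/10 s, in which the tool goes at most 50 mm and 8.59 degrees, less where a joint would pass 70% of its speed; a pose out of reach is approached as far as the arm can. A call with a number of a shift or a turn outside -1 to 1 is refused whole. A call with a gripper value outside its range is refused whole. "jaw" is the opening, from 0 (shut) to 1 (fully open), set as the call begins (left out, the last holds). The fingers move at their own pace and stop on an object; "force" is the grip in N (left out, the last holds). Time passes only in rows, so rows that repeat a pose let the fingers close. It gives the time, the measured TCP pose, the force, the opening and the grip force at its end, in the units of the state.
- ctrl.observe(): the state, without advancing time (a new reading comes with each control period).
- ctrl.capture(name): name is "side" or "top"; returns the picture (400x640x3 uint8, red, green, blue); there is no depth.
- ctrl.calibration(name): a dict with "fx", "fy", "cx", "cy" (pixels), "T" (4x4, takes a point from camera to world coordinates). Camera axes: x right, y down, z forward; pixel columns grow to the right and rows downward; lengths in m; the calibration is good to about 2 mm. A picture is of the moment at which its call begins. calibration takes no time and is no camera call.
- ctrl.close_job(): hands the job in; it is judged then, once.
The state is a dict: "time": time; "joint_positions": joint angles; "dq": joint speeds; "effort": joint torques, N m; "tcp_pos": TCP position; "tcp_rot": TCP orientation; "force": force on the tool from outside, world axes, zero at the start; "wrist_torque": the same for the moment, N m; "gripper_width": finger opening in m; "gripper_force": force on a finger pad.
Only numpy, scipy, OpenCV 4.12 (cv2) and the standard library are available. Lean on these libraries where they do the work, as an engineer would, in place of code of your own. Each camera call takes 0.05 s, during which the arm holds its last target. There are 200 camera calls.

## Working session

There is one attempt and no reset: what is moved stays moved. The work goes in short steps, Python scripts to look and compute and a tool call to move; the robot and the scene stay as the last step left them, time stands still between calls to the robot, and variables do not carry over. Pictures are saved under pics/ and viewed, at most 14 in all, crops included, and the job is handed in when it is done.

Besides the shell and the picture viewer there is one more tool, called after "Request:" as a command line: name --argument value ..., lists and objects as JSON in quotes. arm_command: Moves the arm, as the interface text tells. Shifts and turns lie within -1 to 1; 1 stands for 80 mm of shift or 60 degrees of turn. Its arguments: {"type":"object","properties":{"commands":{"type":"array"},"jaw":{"type":"number"},"force":{"type":"number"}},"required":["commands"]}

```bash
ls; mkdir -p pics
python3 - <<'E'
from plant import ctrl
import cv2, numpy as np
np.set_printoptions(precision=4,suppress=True)
for n in("side","top"):
    im=ctrl.capture(n); cv2.imwrite(f"pics/{n}0.png",im[:,:,::-1]); c=ctrl.calibration(n); print(n,c)
print(ctrl.observe())
E
```

```text
pics
side {'fx': 384.2666809418531, 'fy': 384.2666809418531, 'cx': 327.20553288298623, 'cy': 197.3388160509467, 'T': array([[ 0.9727, -0.1634,  0.1646,  0.4387],
       [-0.2319, -0.7012,  0.6742, -0.6921],
       [ 0.0053, -0.694 , -0.72  ,  0.8133],
       [ 0.    ,  0.    ,  0.    ,  1.    ]])}
top {'fx': 421.37453278754356, 'fy': 421.37453278754356, 'cx': 320.0089274792924, 'cy': 203.7724613013053, 'T': array([[-0.0187, -0.9913,  0.1301,  0.4505],
       [-0.9997,  0.0205,  0.0128, -0.0182],
       [-0.0153, -0.1299, -0.9914,  1.1823],
       [ 0.    ,  0.    ,  0.    ,  1.    ]])}
{'time': 0.1, 'joint_positions': array([-1.2095,  0.5921,  0.0483,  1.6097, -0.0333,  0.9427, -0.0337]), 'dq': array([-0.0007, -0.001 ,  0.0013, -0.0043, -0.0003, -0.0005, -0.0005]), 'effort': array([  0.0043, -54.9996,   1.5531, -19.8824,   0.0097,   0.0039,
        -0.    ]), 'tcp_pos': array([0.3181, 0.6507, 0.2552]), 'tcp_rot': array([ 0.2254,  0.9743, -0.001 , -0.0002]), 'force': array([-0.2795,  0.182 , -0.2739]), 'wrist_torque': array([-0.0161, -0.0261,  0.0193]), 'gripper_force': 0.0, 'gripper_width': 0.08516373029537179}
```

View pics/top0.png

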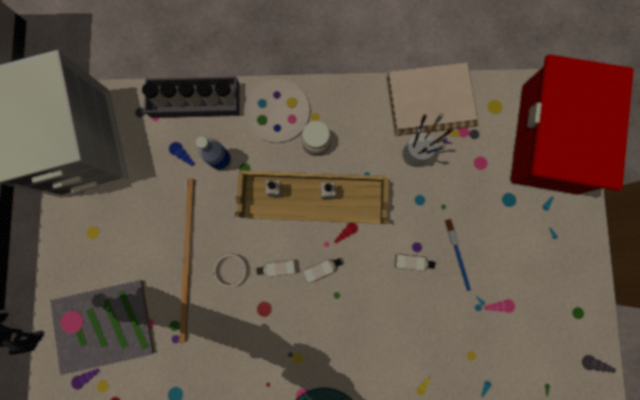

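View pics/side0.png

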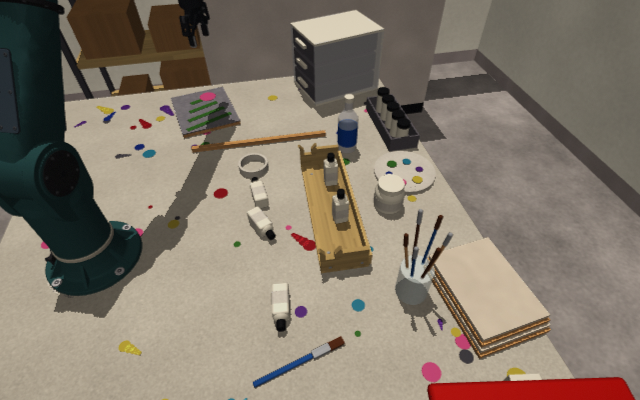

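The top view shows three fallen bottles at about (279,268), (322,269) and (414,263). Two bottles stand in the rack at (273,187) and (328,190), and the bar lies along column 188. Next I zoom in to get the features.

```bash
cat > h.py <<'E'
from plant import ctrl
import cv2, numpy as np
np.set_printoptions(precision=4,suppress=True)
def ray(n,u,v):
    c=ctrl.calibration(n); d=c['T'][:3,:3]@np.array([(u-c['cx'])/c['fx'],(v-c['cy'])/c['fy'],1]); return c['T'][:3,3],d/np.linalg.norm(d)
def plane(n,u,v,z):
    o,d=ray(n,u,v); return o+d*(z-o[2])/d[2]
def tri(pt,ps):
    A=np.zeros((3,3));b=np.zeros(3);R=[]
    for n,p in(("top",pt),("side",ps)):
        o,d=ray(n,*p);M=np.eye(3)-np.outer(d,d);A+=M;b+=M@o;R.append((M,o))
    x=np.linalg.solve(A,b); return x,[np.linalg.norm(M@(x-o)) for M,o in R]
def proj(n,p):
    c=ctrl.calibration(n);q=np.linalg.inv(c['T'])@np.append(p,1);return np.array([c['fx']*q[0]/q[2]+c['cx'],c['fy']*q[1]/q[2]+c['cy']])
def crop(im,u0,v0,u1,v1,k,name):
    a=cv2.resize(im[v0:v1,u0:u1,::-1],None,fx=k,fy=k,interpolation=cv2.INTER_CUBIC)
    a=cv2.convertScaleAbs(a,alpha=1.3)
    for u in range((u0//20+1)*20,u1,20): cv2.putText(a,str(u),(int((u-u0+.5)*k),10),0,.35,(0,0,255),1);cv2.line(a,(int((u-u0+.5)*k),12),(int((u-u0+.5)*k),18),(0,0,255),1)
    for v in range((v0//20+1)*20,v1,20): cv2.putText(a,str(v),(0,int((v-v0+.5)*k)+4),0,.35,(0,0,255),1);cv2.line(a,(24,int((v-v0+.5)*k)),(32,int((v-v0+.5)*k)),(0,0,255),1)
    cv2.imwrite(name,a)
def blobs(m,amin=15):
    n,l,s,c=cv2.connectedComponentsWithStats(m.astype(np.uint8));
    return [(s[i,4],c[i],cv2.minAreaRect(np.argwhere(l==i)[:,::-1].astype(np.float32))) for i in range(1,n) if s[i,4]>=amin]
E
python3 - <<'E'
from h import *
t=cv2.imread("pics/top0.png")[:,:,::-1];s=cv2.imread("pics/side0.png")[:,:,::-1]
crop(t,225,160,445,290,3.6,"pics/tz.png");crop(s,235,125,385,335,2.8,"pics/sz.png")
for n,im in(("top",t),("side",s)):
    hsv=cv2.cvtColor(im,cv2.COLOR_RGB2HSV)
    print(n,[im[v,u] for u,v in ([(279,268),(262,270),(430,265),(300,285),(188,240)] if n=="top" else [(259,192),(270,235),(280,325),(250,270),(260,142)])])
E
```

```text
top [array([132, 121, 107], dtype=uint8), array([62, 56, 48], dtype=uint8), array([15, 17, 13], dtype=uint8), array([119, 108,  93], dtype=uint8), array([118,  86,  54], dtype=uint8)]
side [array([204, 194, 176], dtype=uint8), array([15, 13, 15], dtype=uint8), array([21, 21, 21], dtype=uint8), array([187, 176, 155], dtype=uint8), array([88, 62, 36], dtype=uint8)]
```

View pics/tz.png

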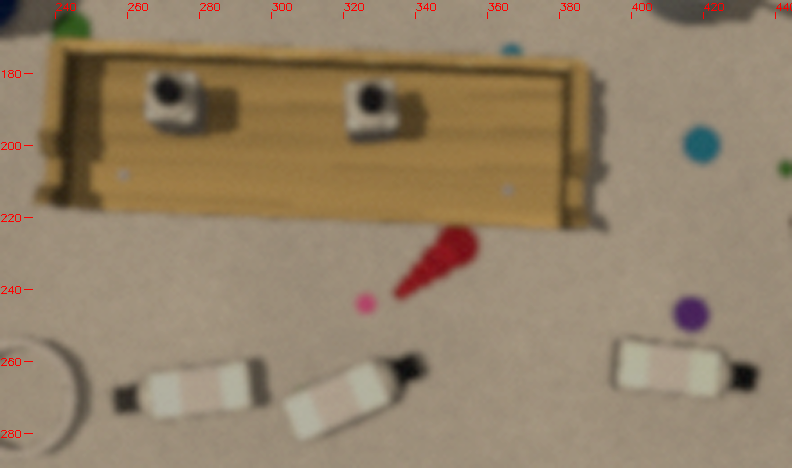

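View pics/sz.png

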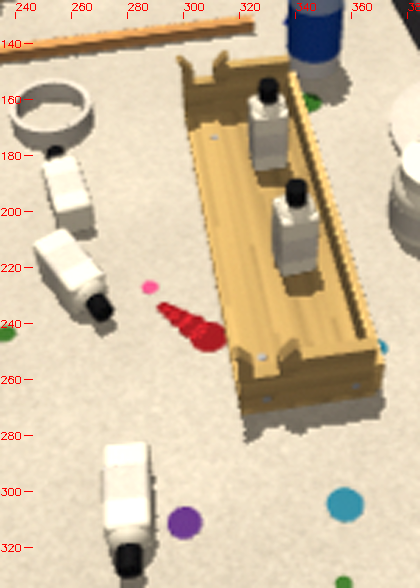

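The crops show the rack's front edge running from about (247,217) to (378,222). The -y notch lips in the side view are near (320,248) and (340,247). Caps of the fallen bottles are at (257,270), (335,262) and (430,264) in the top view. Next I fit the rack and measure the bottles.

```bash
cat > m.py <<'E'
from h import *
def mask(im):
    hsv=cv2.cvtColor(im,cv2.COLOR_RGB2HSV); return hsv[...,1].astype(float),hsv[...,2].astype(float)
E
python3 - <<'E'
from m import *
t=cv2.imread("pics/top0.png")[:,:,::-1];s=cv2.imread("pics/side0.png")[:,:,::-1]
S,V=mask(t)
print("sat col 300",S[165:230:1,300].astype(int)); print("row 190",S[190,225:260].astype(int),S[190,370:400].astype(int))
def cross(a,i0,thr):  # first crossing going outward from i0 
    pass
pts=[]
for u in range(255,372,4):
    c=S[205:232,u]; i=np.where((c[:-1]>90)&(c[1:]<=90))[0][-1]; pts.append((u,205+i+(c[i]-90)/(c[i]-c[i+1])))
W=np.array([plane("top",u,v,.009)[:2] for u,v in pts]); 
f=np.polyfit(W[:,1],W[:,0],1); print("front x=",f, np.std(W[:,0]-np.polyval(f,W[:,1])))
L=[];R=[]
for v in range(178,196,3):
    c=S[v]; 
    i=[i for i in range(225,250) if c[i]<=90<c[i+1]][0]; L.append(plane("top",i+(90-c[i])/(c[i+1]-c[i]),v,.072)[:2])
    i=[i for i in range(370,400) if c[i]>90>=c[i+1]][-1]; R.append(plane("top",i+(c[i]-90)/(c[i]-c[i+1]),v,.072)[:2])
print(np.array(L),np.array(R))
# masks
for n,im in(("top",t),("side",s)):
    S,V=mask(im)
    sel=(V<45)
    r=(slice(170,290),slice(230,445)) if n=="top" else (slice(140,340),slice(235,345))
    m=np.zeros(V.shape,bool); m[r]=sel[r]
    for b in blobs(m,10): print(n,"dark",b[0],b[1])
    sel=(S<45)&(V>(112 if n=="top" else 195)) ; m[:]=0; m[r]=sel[r]
    for b in blobs(m,40): print(n,"wh",b[0],b[1],b[2])
E
```

```text
sat col 300 [ 56  54  58  56  56  56  58  80 113 131 134 138 137 142 145 140 140 143
 140 142 141 141 139 139 139 141 141 143 141 143 139 141 144 143 145 141
 142 141 139 144 140 138 143 140 141 144 147 141 138 141 143 143 141 141
 129  98  67  58  56  57  55  58  54  56  57]
row 190 [ 54  55  54  54  56  54  54  56  56  54  61  74 105 130 139 143 147 146
 162 153 166 146 146 143 148 145 151 145 143 141 141 146 138 138 141] [145 143 139 140 139 139 140 140 139 140 141 142 150 144 141 144 141 130
 112  86  68  64  54  56  54  57  55  56  54  56]Traceback (most recent call last):
  File "<stdin>", line 9, in <module>
IndexError: index -1 is out of bounds for axis 0 with size 0
```

Run:
```python
from m import *
t=cv2.imread("pics/top0.png")[:,:,::-1];s=cv2.imread("pics/side0.png")[:,:,::-1]
S,V=mask(t); T=98
pts=[]
for u in [*range(262,334,4),*range(364,372,4)]:
    c=S[212:230,u]; i=np.where((c[:-1]>T)&(c[1:]<=T))[0]
    if len(i): i=i[0]; pts.append((u,212+i+(c[i]-T)/(c[i]-c[i+1])))
W=np.array([plane("top",u,v,.009)[:2] for u,v in pts]); 
f=np.polyfit(W[:,1],W[:,0],1); print("front x=",f, np.std(W[:,0]-np.polyval(f,W[:,1])),len(W))
L=[];R=[]
for v in range(178,196,3):
    c=S[v]
    i=[i for i in range(225,250) if c[i]<=T<c[i+1]][0]; L.append(plane("top",i+(T-c[i])/(c[i+1]-c[i]),v,.072)[:2])
    i=[i for i in range(370,400) if c[i]>T>=c[i+1]][-1]; R.append(plane("top",i+(c[i]-T)/(c[i]-c[i+1]),v,.072)[:2])
print(np.array(L),np.array(R))
for n,im in(("top",t),("side",s)):
    S,V=mask(im)
    r=(slice(170,290),slice(230,445)) if n=="top" else (slice(140,340),slice(235,345))
    m=np.zeros(V.shape,bool); m[r]=(V<45)[r]
    for b in blobs(m,10): print(n,"dark",b[0],b[1])
    m[:]=0; m[r]=((S<(45 if n=="top" else 50))&(V>(118 if n=="top" else 198)))[r]
    for b in blobs(m,30): print(n,"wh",b[0],b[1],b[2])
S,V=mask(t); print(V[268,262:300].astype(int),S[268,262:300].astype(int))
```

```text
front x= [0.0607 0.5571] 0.00019569852570594786 20
[[0.6707 0.2162]
 [0.6625 0.2166]
 [0.6543 0.217 ]
 [0.6462 0.2178]
 [0.6381 0.2182]
 [0.6299 0.2191]] [[ 0.662  -0.1857]
 [ 0.6538 -0.1877]
 [ 0.6457 -0.1876]
 [ 0.6376 -0.1875]
 [ 0.6295 -0.187 ]
 [ 0.6214 -0.1863]]
top dark 76 [243.9079 189.5395]
top dark 33 [271.4545 184.697 ]
top dark 31 [328.0645 187.0968]
top dark 13 [242.     213.4615]
top dark 39 [337.4615 262.1026]
top dark 31 [431.2581 264.3548]
top dark 16 [259.5 270.5]
top wh 97 [401.2268 261.268 ] ((401.0, 261.0), (12.0, 8.0), 90.0)
top wh 93 [419.6774 262.9785] ((420.0, 263.5), (11.0, 8.0), 90.0)
top wh 95 [289.1053 266.9368] ((289.0, 267.0), (12.0, 8.0), 90.0)
top wh 106 [326.1792 267.0849] ((326.1000061035156, 267.20001220703125), (12.074767112731934, 8.9442720413208), 63.43495178222656)
top wh 115 [270.8087 269.2696] ((270.729736328125, 269.3783874511719), (12.165525436401367, 9.535140991210938), 80.53767395019531)
top wh 108 [309.2778 274.8426] ((309.4383544921875, 274.83563232421875), (12.640443801879883, 8.895127296447754), 69.44395446777344)
side dark 55 [330.4545 156.8545]
side dark 16 [253.9375 178.3125]
side dark 62 [340.1774 193.3871]
side dark 64 [270.1406 234.4375]
side dark 108 [280.6759 324.8148]
side wh 194 [257.9175 189.8814] ((257.9216003417969, 189.8702850341797), (17.79219627380371, 11.689912796020508), 72.89727020263672)
side wh 244 [258.8197 217.0041] ((258.582763671875, 217.09307861328125), (23.335783004760742, 11.54332160949707), 48.36646270751953)
side wh 415 [279.2506 298.0578] ((279.5, 298.5), (31.0, 15.0), 90.0)
[ 62  92 117 125 130 135 136 137 137 137 136 138 137 134 134 132 132 132
 133 133 132 132 133 132 134 137 137 138 137 137 134 123  99  74  63  65
  71  87] [58 55 52 51 43 30 26 24 24 24 23 28 34 38 48 48 48 48 50 50 48 48 52 44
 36 32 28 28 28 28 30 33 44 52 57 55 61 59]
```

```bash
cat >> m.py <<'E'
th=-0.0606; RO=np.array([.631,.0158,0]); RR=np.array([[np.cos(th),-np.sin(th),0],[np.sin(th),np.cos(th),0],[0,0,1]])
def rw(x,y,z): return RO+RR@(np.array([x,y,z])/1000)
def wr(p): return RR.T@(np.array(p)-RO)*1000
E
python3 - <<'E'
from m import *
for p in [(-72.5,-196,87),(-27.5,-196,87),(-72.5,196,87),(-27.5,196,87),(-73,190,9),(-73,-190,9)]: print(p,proj("side",rw(*p)),proj("top",rw(*p)))
T=dict(A=[(270.8,269.3),(289.1,266.9),(259.5,270.5)],B=[(326.2,267.1),(309.3,274.8),(337.5,262.1)],C=[(419.7,263),(401.2,261.3),(431.3,264.35)])
Sd=dict(A=(253.9,178.3),B=(270.1,234.4),C=(280.7,324.8))
SW=dict(A=(257.9,189.9),B=(258.8,217),C=(279.25,298.06))
for k,(a,b,c) in T.items():
    w=[plane("top",*q,.038) for q in(a,b)]; d=w[0]-w[1]; cc=plane("top",*c,.027)
    m=(w[0]+w[1])/2
    print(k,"body c",m,"dir deg",np.degrees(np.arctan2(d[1],d[0])),"len",np.linalg.norm(d),"cap top",cc,"dist",np.linalg.norm((cc-m)[:2]),"capdir",np.degrees(np.arctan2(*(cc-m)[1::-1])))
    print("  tri cap",tri(c,Sd[k]),"tri body",tri((np.array(a)+b)/2,SW[k]))
for c,q in(((271.45,184.7),(330.45,156.85)),((328.06,187.1),(340.18,193.4))):
    x,e=tri(c,q); print("standing cap",x,e,wr(x))
E
```

```text
(-72.5, -196, 87) [319.2078 250.9917] [386.1908 220.5354]
(-27.5, -196, 87) [338.2971 248.3268] [386.5631 203.4027]
(-72.5, 196, 87) [298.5917 146.1417] [236.3015 214.4931]
(-27.5, 196, 87) [313.3827 144.5918] [237.4555 197.5168]
(-73, 190, 9) [299.8649 166.926 ] [244.3224 217.6669]
(-73, -190, 9) [318.9306 267.8034] [380.0969 223.1592]
A body c [0.4285 0.1075 0.038 ] dir deg 96.33789339012345 len 0.04962579341426406 cap top [0.4229 0.1644 0.027 ] dist 0.057130384090418804 capdir 95.66088104582974
  tri cap (array([0.4236, 0.1633, 0.0335]), [np.float64(0.000525260742685062), np.float64(0.0005252607426850614)]) tri body (array([0.4294, 0.1075, 0.038 ]), [np.float64(0.000888047633900855), np.float64(0.0008880476339007792)])
B body c [0.4191 0.006  0.038 ] dir deg -66.81340005681251 len 0.04973297816897991 cap top [ 0.4415 -0.0478  0.027 ] dist 0.05828031976020492 capdir -67.35355756847596
  tri cap (array([ 0.4423, -0.048 ,  0.0218]), [np.float64(0.0007551766306630483), np.float64(0.0007551766306629989)]) tri body (array([0.4202, 0.006 , 0.0363]), [np.float64(0.0011385739703441283), np.float64(0.0011385739703442196)])
C body c [ 0.4379 -0.243   0.038 ] dir deg -96.29334948821926 len 0.04953381117611708 cap top [ 0.4308 -0.3011  0.027 ] dist 0.058510734195756114 capdir -96.92345013794542
  tri cap (array([ 0.4317, -0.3019,  0.0235]), [np.float64(0.0009344625295783096), np.float64(0.000934462529578294)]) tri body (array([ 0.4384, -0.2438,  0.0342]), [np.float64(0.0006040173198004669), np.float64(0.0006040173198004992)])
standing cap [0.6447 0.1203 0.109 ] [np.float64(0.0008972281871731879), np.float64(0.0008972281871732823)] [  7.3614 105.1778 108.9816]
standing cap [ 0.635  -0.026   0.1085] [np.float64(0.0005645953418649532), np.float64(0.0005645953418649659)] [  6.5629 -41.5077 108.5489]
```

Every point agrees with the stated sizes: the cheeks are 404 mm apart, the fallen bodies have z about 36–38 mm, and the standing caps about 109 mm. I'll start with bottle A, gripping it by the cap with light force so it can swing upright.

```bash
cat >> m.py <<'E'
from scipy.spatial.transform import Rotation as Ro
def go(p,deg=None):
    o=ctrl.observe(); R=Ro.from_quat(o['tcp_rot']).as_matrix(); d=R.T@(np.array(p)-o['tcp_pos'])/.08
    ang=np.degrees(np.arctan2(R[1,1],R[0,1])); t=0 if deg is None else -(((deg-ang)+90)%180-90)/60
    print("lin",d.round(3),"turn",round(t,3),"| ang",round(ang,1),"tcp",o['tcp_pos'],"t",round(o['time'],1),"w",round(o['gripper_width'],4),"gf",round(o['gripper_force'],1),"F",o['force'].round(1))
E
python3 -c "
from m import *
go([.4228,.1632,.10],5.9)"
```

```text
lin [-3.852 -4.896  1.951] turn 0.967 | ang 63.9 tcp [0.3181 0.6507 0.2552] t 0.1 w 0.0852 gf 0.0 F [-0.3  0.2 -0.3]
```

Request:
arm_command --commands '[{"linear":[-0.385,-0.49,0.1],"turn":0},{"linear":[-0.77,-0.98,0.2],"turn":0},{"linear":[-0.77,-0.98,0.2],"turn":0},{"linear":[-0.77,-0.98,0.2],"turn":0}]' --jaw 0.6 --force 20

```text
time: 0.5
tcp_pos: [0.3401, 0.5514, 0.2397]
tcp_rot: [0.227, 0.974, -0.001, -0.0]
force: [-0.5, 1.0, -1.3]
gripper_width: 0.051
gripper_force: 0.0
```

Request:
arm_command --commands '[{"linear":[-0.385,-0.49,0.1],"turn":0},{"linear":[-0.77,-0.98,0.2],"turn":0},{"linear":[-0.77,-0.98,0.2],"turn":0},{"linear":[-0.77,-0.98,0.2],"turn":0}]'

```text
time: 0.9
tcp_pos: [0.3607, 0.4566, 0.2244]
tcp_rot: [0.226, 0.974, 0.0, -0.0]
force: [-0.2, 0.9, -0.5]
gripper_width: 0.051
gripper_force: 0.0
```

Request:
arm_command --commands '[{"linear":[-0.385,-0.49,0.1],"turn":0},{"linear":[-0.77,-0.98,0.2],"turn":0},{"linear":[-0.77,-0.98,0.2],"turn":0},{"linear":[-0.77,-0.98,0.2],"turn":0}]'

```text
time: 1.3
tcp_pos: [0.3817, 0.3604, 0.2086]
tcp_rot: [0.226, 0.974, 0.001, 0.0]
force: [-0.5, 1.2, -0.7]
gripper_width: 0.0511
gripper_force: 0.0
```

Request:
arm_command --commands '[{"linear":[-0.385,-0.49,0.1],"turn":0},{"linear":[-0.77,-0.98,0.2],"turn":0},{"linear":[-0.77,-0.98,0.2],"turn":0},{"linear":[-0.77,-0.98,0.2],"turn":0}]'

```text
time: 1.7
tcp_pos: [0.403, 0.2634, 0.1927]
tcp_rot: [0.225, 0.974, 0.001, 0.0]
force: [0.4, 1.2, 0.8]
gripper_width: 0.0512
gripper_force: 0.0
```

Request:
arm_command --commands '[{"linear":[-0.385,-0.49,0.1],"turn":0.14},{"linear":[-0.77,-0.98,0.2],"turn":0.28},{"linear":[-0.77,-0.98,0.2],"turn":0.42},{"linear":[-0.77,-0.98,0.2],"turn":0.56},{"linear":[-0.77,-0.98,0.2],"turn":0.7},{"linear":[-0.77,-0.98,0.2],"turn":0.84},{"linear":[-0.77,-0.98,0.2],"turn":0.967},{"linear":[-0.77,-0.98,0.2],"turn":0.967},{"linear":[-0.77,-0.98,0.2],"turn":0.967}]'

```text
time: 2.6
tcp_pos: [0.4238, 0.1668, 0.1765]
tcp_rot: [0.667, 0.745, 0.001, 0.0]
force: [0.1, -0.5, -1.0]
gripper_width: 0.0516
gripper_force: 0.0
```

```bash
python3 -c "
from m import *
go([.4228,.1632,.027],5.9)"
```

```text
lin [-0.045 -0.021  1.869] turn 0.007 | ang 6.3 tcp [0.4238 0.1668 0.1765] t 2.6 w 0.0516 gf 0.0 F [ 0.1 -0.5 -1. ]
```

Request:
arm_command --commands '[{"linear":[-0.045,-0.02,0.35],"turn":0},{"linear":[-0.045,-0.02,0.7],"turn":0},{"linear":[-0.045,-0.02,0.95],"turn":0},{"linear":[-0.045,-0.02,0.95],"turn":0}]'

```text
time: 3.0
tcp_pos: [0.421, 0.1608, 0.0986]
tcp_rot: [0.668, 0.744, -0.001, -0.001]
force: [-0.5, 0.1, -0.4]
gripper_width: 0.0512
gripper_force: 0.0
```

Request:
arm_command --commands '[{"linear":[0,0,0.3],"turn":0},{"linear":[0,0,0.6],"turn":0},{"linear":[0,0,0.8],"turn":0},{"linear":[0,0,0.915],"turn":0},{"linear":[0,0,0.915],"turn":0},{"linear":[0,0,0.915],"turn":0}]'

```text
time: 3.6
tcp_pos: [0.4223, 0.1605, 0.0278]
tcp_rot: [0.669, 0.743, 0.001, 0.0]
force: [1.1, -0.4, 1.1]
gripper_width: 0.0508
gripper_force: 0.0
```

Request:
arm_command --commands '[{"linear":[0,0,0],"turn":0},{"linear":[0,0,0],"turn":0},{"linear":[0,0,0],"turn":0},{"linear":[0,0,0],"turn":0},{"linear":[0,0,0],"turn":0}]' --jaw 0 --force 20

```text
time: 4.1
tcp_pos: [0.4222, 0.1606, 0.0276]
tcp_rot: [0.669, 0.743, 0.001, 0.0]
force: [-0.8, 1.3, 5.7]
gripper_width: 0.0203
gripper_force: 20.4
```

Request:
arm_command --commands '[{"linear":[0,0,-0.15],"turn":0},{"linear":[0,0,-0.3],"turn":0},{"linear":[0,0,-0.45],"turn":0},{"linear":[0,0,-0.6],"turn":0},{"linear":[0,0,-0.75],"turn":0},{"linear":[0,0,-0.9],"turn":0},{"linear":[0,0,-1],"turn":0},{"linear":[0,0,-1],"turn":0}]'

```text
time: 4.9
tcp_pos: [0.4222, 0.1603, 0.1085]
tcp_rot: [0.67, 0.743, 0.001, 0.001]
force: [-0.2, 0.7, -0.2]
gripper_width: 0.0201
gripper_force: 20.0
```

Request:
arm_command --commands '[{"linear":[0,0,-0.15],"turn":0},{"linear":[0,0,-0.3],"turn":0},{"linear":[0,0,-0.45],"turn":0},{"linear":[0,0,-0.6],"turn":0},{"linear":[0,0,-0.6],"turn":0},{"linear":[0,0,-0.6],"turn":0},{"linear":[0,0,-0.6],"turn":0}]'

```text
time: 5.6
tcp_pos: [0.4212, 0.16, 0.1545]
tcp_rot: [0.67, 0.743, -0.001, -0.0]
force: [-0.2, 0.5, -0.8]
gripper_width: 0.02
gripper_force: 20.1
```

```bash
python3 -c "
from m import *
go([.4228,.1632,.15],5.9)
im=ctrl.capture('side');crop(im,150,60,400,260,3,'pics/s1.png')"
```

```text
lin [0.038 0.024 0.056] turn 0.0 | ang 5.9 tcp [0.4212 0.16   0.1545] t 5.6 w 0.02 gf 20.1 F [-0.2  0.5 -0.8]
```

View pics/s1.png

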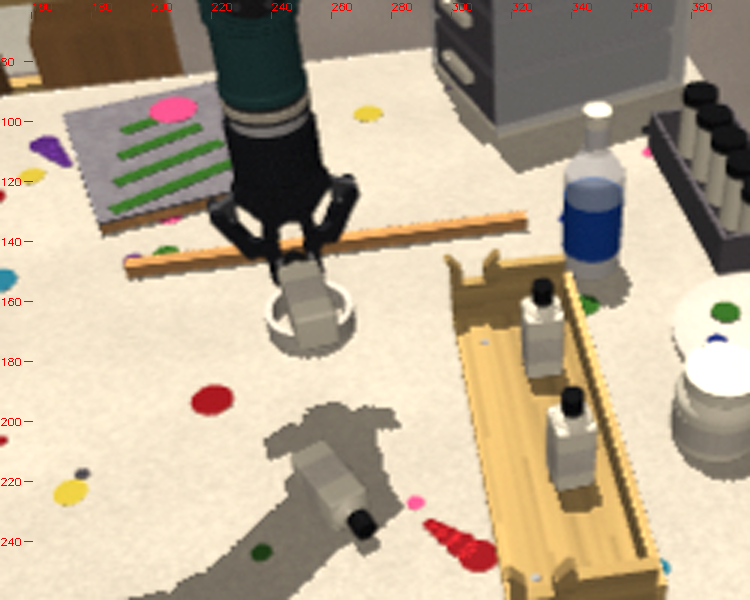

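```bash
python3 -c "
from m import *
c=np.array([.421,.16,.1485])
for a in (0,20,40,60,80,90):
  r=np.radians(a); d=np.array([.0066*np.cos(r)*1.5,-.095*np.cos(r),-.095*np.sin(r)]); print(a,proj('side',c+d),proj('top',c+d))
print(proj('side',c))
im=ctrl.capture('top');crop(im,220,190,360,300,5,'pics/t1.png')"
```

```text
0 [254.6009 170.7989] [292.4402 267.7618]
20 [255.7562 178.5622] [291.1981 267.7769]
40 [255.8271 182.2632] [285.7222 268.3415]
60 [254.896  181.7915] [276.881  269.3576]
80 [253.15  177.546] [265.6986 270.704 ]
90 [252.0453 174.223 ] [259.5695 271.4598]
[247.333  148.5944]
```

View pics/t1.png

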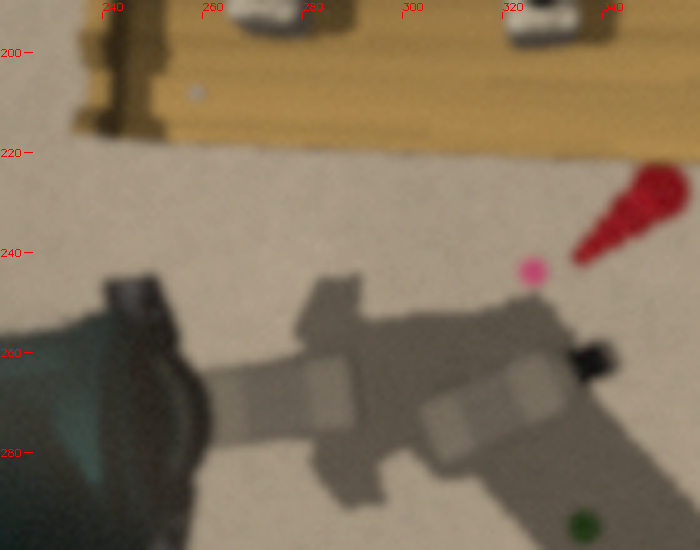

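The bottle is still held about horizontally: its foot is at column 290 in the top view, where vertical would give 260. I'll lower it close to the table and ease the jaw off step by step so it can swing.

Request:
arm_command --commands '[{"linear":[0,0,0.2],"turn":0},{"linear":[0,0,0.4],"turn":0},{"linear":[0,0,0.55],"turn":0},{"linear":[0,0,0.55],"turn":0},{"linear":[0,0,0.55],"turn":0}]'

```text
time: 6.2
tcp_pos: [0.4216, 0.1599, 0.1108]
tcp_rot: [0.67, 0.743, -0.0, -0.0]
force: [0.0, -0.3, -0.9]
gripper_width: 0.0199
gripper_force: 20.0
```

Request:
arm_command --commands '[{"linear":[0,0,0],"turn":0},{"linear":[0,0,0],"turn":0}]' --jaw 0.2

```text
time: 6.4
tcp_pos: [0.4222, 0.1603, 0.1116]
tcp_rot: [0.67, 0.743, 0.001, 0.0]
force: [0.9, 0.6, -0.7]
gripper_width: 0.02
gripper_force: 20.0
```

Request:
arm_command --commands '[{"linear":[0,0,0],"turn":0},{"linear":[0,0,0],"turn":0}]' --jaw 0.22

```text
time: 6.6
tcp_pos: [0.4219, 0.1603, 0.1114]
tcp_rot: [0.67, 0.743, 0.0, 0.0]
force: [-0.7, 1.1, -0.6]
gripper_width: 0.0202
gripper_force: 20.0
```

Request:
arm_command --commands '[{"linear":[0,0,0],"turn":0},{"linear":[0,0,0],"turn":0}]' --jaw 0.228

```text
time: 6.8
tcp_pos: [0.4218, 0.1602, 0.1112]
tcp_rot: [0.67, 0.743, 0.0, 0.0]
force: [-0.2, 0.6, -1.7]
gripper_width: 0.0197
gripper_force: 20.0
```

Request:
arm_command --commands '[{"linear":[0,0,0],"turn":0},{"linear":[0,0,0],"turn":0}]' --jaw 0.232

```text
time: 7.0
tcp_pos: [0.4218, 0.1601, 0.1111]
tcp_rot: [0.67, 0.743, -0.0, 0.0]
force: [0.2, 0.6, -1.5]
gripper_width: 0.0204
gripper_force: 20.0
```

The 20 N minimum grip holds the bottle rigid, so gravity alone won't right it. The pads also reach too far down past the cap. I'll lay the bottle down with its foot toward the rack, regrip just the cap with the fingertips, and if needed roll it up against the base-board edge.

```bash
python3 -c "
from m import *
p=rw(-177,70,111);print(p,ctrl.observe()['joint_positions']);go(p,86.5)"
```

```text
[0.4586 0.0964 0.111 ] [-0.6387  0.5295  0.2333  2.3242 -0.3788  0.3212  0.0281]
lin [-0.84   0.375  0.001] turn -1.343 | ang 5.9 tcp [0.4218 0.1601 0.1111] t 7.0 w 0.0204 gf 20.0 F [ 0.2  0.6 -1.5]
```

Request:
arm_command --commands '[{"linear":[-0.1,0.05,0],"turn":-0.12},{"linear":[-0.2,0.1,0],"turn":-0.24},{"linear":[-0.32,0.15,0],"turn":-0.36},{"linear":[-0.44,0.2,0],"turn":-0.48},{"linear":[-0.56,0.25,0],"turn":-0.6},{"linear":[-0.68,0.3,0],"turn":-0.72},{"linear":[-0.78,0.35,0],"turn":-0.84},{"linear":[-0.84,0.375,0],"turn":-0.94},{"linear":[-0.84,0.375,0],"turn":-1},{"linear":[-0.84,0.375,0],"turn":-1}]' --jaw 0

```text
time: 8.0
tcp_pos: [0.4586, 0.0959, 0.111]
tcp_rot: [0.209, 0.978, -0.0, -0.0]
force: [-0.1, 0.9, -1.2]
gripper_width: 0.0201
gripper_force: 20.0
```

Request:
arm_command --commands '[{"linear":[0,0,0.1],"turn":-0.12},{"linear":[0,0,0.25],"turn":-0.24},{"linear":[0,0,0.4],"turn":-0.343},{"linear":[0,0,0.6],"turn":-0.343},{"linear":[0,0,0.8],"turn":-0.343},{"linear":[0,0,0.9],"turn":-0.343},{"linear":[0,0,0.9],"turn":-0.343}]'

```text
time: 8.7
tcp_pos: [0.4579, 0.0964, 0.0382]
tcp_rot: [0.031, 1.0, -0.0, -0.001]
force: [-0.1, -0.3, -1.1]
gripper_width: 0.0201
gripper_force: 20.0
```

Request:
arm_command --commands '[{"linear":[0,0,0.07],"turn":0},{"linear":[0,0,0.12],"turn":0},{"linear":[0,0,0.12],"turn":0}]'

```text
time: 9.0
tcp_pos: [0.4586, 0.0964, 0.0295]
tcp_rot: [0.031, 1.0, -0.0, 0.0]
force: [-1.0, 1.0, -0.3]
gripper_width: 0.02
gripper_force: 20.0
```

```bash
python3 -c "
from m import *
go(rw(-192,70,35),86.5)
im=ctrl.capture('side');crop(im,210,120,370,280,3.6,'pics/s2.png')"
```

```text
lin [ 0.188 -0.    -0.069] turn 0.0 | ang 86.5 tcp [0.4586 0.0964 0.0295] t 9.0 w 0.02 gf 20.0 F [-1.   1.  -0.3]
```

View pics/s2.png

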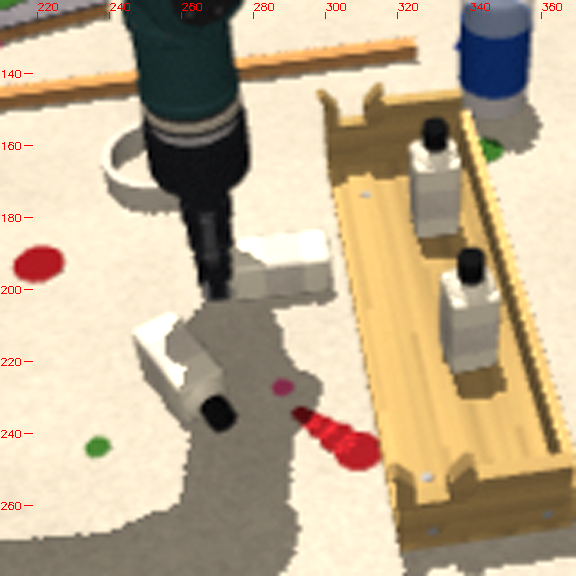

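The bottle lies flat, with its foot about 12 mm from the board and pointing at it. Now I regrip the end of the cap with the fingertips and lift a little.

Request:
arm_command --commands '[{"linear":[0,0,0],"turn":0},{"linear":[0,0,0],"turn":0},{"linear":[0,0,0],"turn":0},{"linear":[0.17,0,-0.09],"turn":0},{"linear":[0.17,0,-0.09],"turn":0},{"linear":[0.17,0,-0.09],"turn":0}]' --jaw 0.4

```text
time: 9.65
tcp_pos: [0.4442, 0.0972, 0.0371]
tcp_rot: [0.03, 1.0, -0.0, -0.0]
force: [0.5, 0.4, -0.4]
gripper_width: 0.0341
gripper_force: 0.0
```

Request:
arm_command --commands '[{"linear":[0,0,0],"turn":0},{"linear":[0,0,0],"turn":0},{"linear":[0,0,0],"turn":0},{"linear":[0,0,0],"turn":0},{"linear":[0,0,0],"turn":0}]' --jaw 0 --force 20

```text
time: 10.15
tcp_pos: [0.445, 0.0973, 0.0367]
tcp_rot: [0.03, 1.0, 0.0, 0.0]
force: [-0.8, 0.5, 4.4]
gripper_width: 0.0198
gripper_force: 20.4
```

Request:
arm_command --commands '[{"linear":[0,0,-0.3],"turn":0},{"linear":[0,0,-0.6],"turn":0},{"linear":[0,0,-0.9],"turn":0},{"linear":[0,0,-0.9],"turn":0},{"linear":[0,0,-0.9],"turn":0}]'

```text
time: 10.65
tcp_pos: [0.4452, 0.097, 0.1087]
tcp_rot: [0.031, 1.0, 0.0, 0.0]
force: [-0.6, -0.6, -0.0]
gripper_width: 0.0194
gripper_force: 20.1
```

```bash
python3 -c "
from m import *
go(rw(-192,70,35),86.5)
im=ctrl.capture('side');crop(im,210,120,370,280,3.6,'pics/s3.png')"
```

```text
lin [0.021 0.002 0.922] turn -0.0 | ang 86.5 tcp [0.4452 0.097  0.1087] t 10.7 w 0.0194 gf 20.1 F [-0.6 -0.6 -0. ]
```

View pics/s3.png

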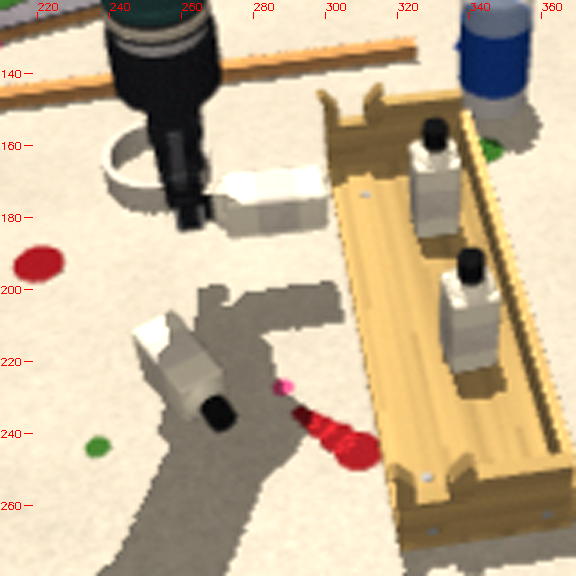

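It's still horizontal, so I'll roll it up. I set the foot's lower edge on the board's front edge and move the cap along the arc around it, pushing lightly.

Request:
arm_command --commands '[{"linear":[0,0,0.25],"turn":0},{"linear":[0,0,0.5],"turn":0},{"linear":[0,0,0.7],"turn":0},{"linear":[0,0,0.825],"turn":0},{"linear":[0,0,0.825],"turn":0},{"linear":[0,0,0.825],"turn":0}]'

```text
time: 11.3
tcp_pos: [0.4447, 0.0971, 0.0423]
tcp_rot: [0.03, 1.0, -0.0, -0.001]
force: [-0.1, 0.2, -0.7]
gripper_width: 0.0198
gripper_force: 20.1
```

Request:
arm_command --commands '[{"linear":[-0.07,0,0],"turn":0},{"linear":[-0.145,0,0],"turn":0},{"linear":[-0.17,0,0],"turn":0},{"linear":[-0.17,0,0],"turn":0}]'

```text
time: 11.7
tcp_pos: [0.4592, 0.0964, 0.0431]
tcp_rot: [0.031, 1.0, 0.0, 0.001]
force: [-0.0, -0.2, -1.6]
gripper_width: 0.0203
gripper_force: 20.2
```

Request:
arm_command --commands '[{"linear":[-0.033,0,-0.1],"turn":0},{"linear":[-0.066,0,-0.209],"turn":0},{"linear":[-0.066,0,-0.209],"turn":0},{"linear":[-0.11,0,-0.3],"turn":0},{"linear":[-0.154,0,-0.4],"turn":0},{"linear":[-0.154,0,-0.4],"turn":0},{"linear":[-0.154,0,-0.4],"turn":0}]'

```text
time: 12.4
tcp_pos: [0.4717, 0.0957, 0.0752]
tcp_rot: [0.031, 1.0, 0.0, 0.001]
force: [0.1, 0.2, -0.5]
gripper_width: 0.02
gripper_force: 20.6
```

```bash
python3 -c "
from m import *
go(rw(-192,70,35),86.5); print(wr(ctrl.observe()['tcp_pos']))
im=ctrl.capture('side');crop(im,210,120,370,280,3.6,'pics/s4.png')"
```

```text
lin [ 0.353 -0.002  0.501] turn -0.0 | ang 86.5 tcp [0.4717 0.0957 0.0752] t 12.4 w 0.02 gf 20.6 F [ 0.1  0.2 -0.5]
[-163.8392   70.0816   75.1533]
```

View pics/s4.png

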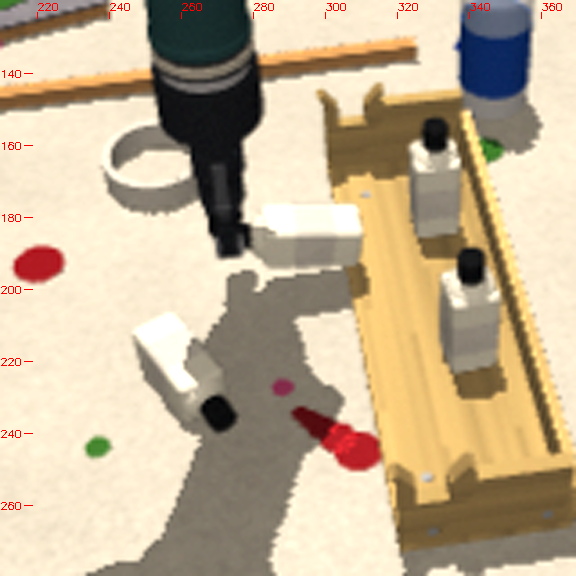

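There was no contact, so the bottle passed above the edge. I'll back off, go lower, and push until I feel force.

Request:
arm_command --commands '[{"linear":[0.15,0,0],"turn":0},{"linear":[0.3,0,0],"turn":0},{"linear":[0.3,0,0.2],"turn":0},{"linear":[0.3,0,0.43],"turn":0},{"linear":[0.3,0,0.43],"turn":0},{"linear":[0.3,0,0.43],"turn":0}]'

```text
time: 13.05
tcp_pos: [0.4452, 0.0971, 0.0402]
tcp_rot: [0.03, 1.0, -0.0, -0.001]
force: [-0.9, 0.4, 0.4]
gripper_width: 0.0199
gripper_force: 20.6
```

Request:
arm_command --commands '[{"linear":[-0.06,0,0],"turn":0},{"linear":[-0.11,0,0],"turn":0},{"linear":[-0.11,0,0],"turn":0}]'

```text
time: 13.35
tcp_pos: [0.4575, 0.0967, 0.041]
tcp_rot: [0.031, 1.0, 0.001, 0.002]
force: [-0.3, 0.3, -0.4]
gripper_width: 0.0198
gripper_force: 20.5
```

Request:
arm_command --commands '[{"linear":[-0.025,0,0],"turn":0},{"linear":[-0.025,0,0],"turn":0}]'

```text
time: 13.55
tcp_pos: [0.4583, 0.0964, 0.0406]
tcp_rot: [0.031, 1.0, 0.0, 0.001]
force: [0.8, -0.7, 0.5]
gripper_width: 0.0203
gripper_force: 20.5
```

Request:
arm_command --commands '[{"linear":[-0.025,0,0],"turn":0},{"linear":[-0.025,0,0],"turn":0}]'

```text
time: 13.75
tcp_pos: [0.4598, 0.0962, 0.0403]
tcp_rot: [0.031, 1.0, -0.0, 0.0]
force: [0.4, -0.5, 0.7]
gripper_width: 0.0197
gripper_force: 20.5
```

Request:
arm_command --commands '[{"linear":[-0.025,0,0],"turn":0},{"linear":[-0.025,0,0],"turn":0}]'

```text
time: 13.95
tcp_pos: [0.4599, 0.096, 0.0401]
tcp_rot: [0.03, 1.0, -0.001, -0.002]
force: [-3.9, 0.4, 0.8]
gripper_width: 0.0201
gripper_force: 20.6
```

Request:
arm_command --commands '[{"linear":[-0.025,0,0],"turn":0},{"linear":[-0.025,0,0],"turn":0}]'

```text
time: 14.15
tcp_pos: [0.4599, 0.0958, 0.0398]
tcp_rot: [0.03, 1.0, -0.001, -0.003]
force: [-6.2, 0.2, 0.8]
gripper_width: 0.0196
gripper_force: 20.7
```

Request:
arm_command --commands '[{"linear":[-0.025,0,0],"turn":0},{"linear":[-0.025,0,0],"turn":0}]'

```text
time: 14.35
tcp_pos: [0.46, 0.0956, 0.0396]
tcp_rot: [0.029, 1.0, -0.001, -0.005]
force: [-8.9, 1.9, 1.7]
gripper_width: 0.0199
gripper_force: 20.7
```

Request:
arm_command --commands '[{"linear":[-0.03,0,-0.05],"turn":0},{"linear":[-0.03,0,-0.05],"turn":0}]'

```text
time: 14.55
tcp_pos: [0.4607, 0.0952, 0.0436]
tcp_rot: [0.029, 1.0, -0.002, -0.007]
force: [-10.2, 1.8, 0.8]
gripper_width: 0.0199
gripper_force: 20.7
```

Request:
arm_command --commands '[{"linear":[-0.03,0,-0.1],"turn":0},{"linear":[-0.03,0,-0.1],"turn":0}]'

```text
time: 14.75
tcp_pos: [0.4634, 0.095, 0.0518]
tcp_rot: [0.029, 1.0, -0.002, -0.007]
force: [-10.1, 1.5, 1.4]
gripper_width: 0.0202
gripper_force: 21.4
```

The bottle is rolling at about 10 N of push. I'll continue along the arc.

Request:
arm_command --commands '[{"linear":[-0.05,0,-0.13],"turn":0},{"linear":[-0.05,0,-0.13],"turn":0},{"linear":[-0.094,0,-0.22],"turn":0},{"linear":[-0.094,0,-0.22],"turn":0}]'

```text
time: 15.15
tcp_pos: [0.4737, 0.0948, 0.0697]
tcp_rot: [0.03, 1.0, -0.001, -0.004]
force: [-7.1, 1.4, 1.7]
gripper_width: 0.0196
gripper_force: 23.8
```

Request:
arm_command --commands '[{"linear":[-0.05,0,-0.08],"turn":0},{"linear":[-0.112,0,-0.16],"turn":0},{"linear":[-0.112,0,-0.16],"turn":0}]'

```text
time: 15.45
tcp_pos: [0.4844, 0.0943, 0.0828]
tcp_rot: [0.03, 1.0, -0.001, -0.002]
force: [-4.9, 0.1, 1.0]
gripper_width: 0.02
gripper_force: 24.5
```

```bash
python3 -c "
from m import *
o=ctrl.observe(); print(wr(o['tcp_pos']),o['force'],o['wrist_torque'])
im=ctrl.capture('side');crop(im,210,120,370,280,3.6,'pics/s5.png')"
```

```text
[-151.0458   69.4478   82.8272] [-4.9151  0.1313  1.0275] [0.2097 1.3787 0.0011]
```

View pics/s5.png

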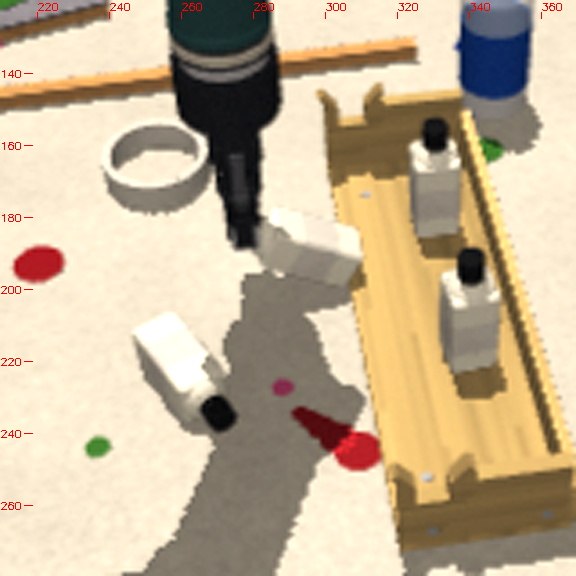

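The bottle is now tilted about 20–25°. The foot may have slipped onto the board, so I measure the tilt before going on.

```bash
python3 -c "
from m import *
o=ctrl.observe(); t=wr(o['tcp_pos']); piv=np.array([t[0]+4,t[1],t[2]-17.7])
# project near(-y) side face lower & upper edges: foot corners and shoulder corners for several tilts
for a in (10,15,20,25,30,35):
  r=np.radians(a); d=np.array([np.cos(r),0,-np.sin(r)]); n=np.array([np.sin(r),0,np.cos(r)])
  f=piv+99*d; sh=piv+21*d
  print(a,[proj('side',rw(*(q+k*n+np.array([0,-19,0])))).round(1) for q in (f,sh) for k in (-19,19)], 'low z',(f-19*n)[[0,2]].round(1))
im=cv2.imread('pics/s5.png')
from h import *
im=ctrl.capture('side'); cv2.imwrite('pics/raw5.png',im[:,:,::-1])
S,V=mask(im); m=np.zeros(V.shape,bool); m[170:206,279:314]=((S<50)&(V>150))[170:206,279:314]
for b in blobs(m,30): print(b)
"
```

```text
10 [array([312.5, 192.8]), array([314.6, 183.2]), array([285.4, 192.7]), array([286.8, 182.8])] low z [-53.  29.]
15 [array([311.4, 194.9]), array([314.5, 185.4]), array([284.7, 193.1]), array([287.3, 183.4])] low z [-56.5  21. ]
20 [array([310., 197.]), array([314.2, 187.7]), array([284. , 193.5]), array([287.8, 183.9])] low z [-60.6  13.2]
25 [array([308.4, 198.9]), array([313.7, 189.9]), array([283.3, 193.9]), array([288.1, 184.5])] low z [-65.5   5.9]
30 [array([306.7, 200.8]), array([312.9, 192.1]), array([282.5, 194.2]), array([288.4, 185.1])] low z [-70.9  -1. ]
35 [array([304.7, 202.6]), array([311.8, 194.2]), array([281.6, 194.5]), array([288.6, 185.7])] low z [-77.   -7.4]
(np.int32(372), array([294.8602, 179.4113]), ((296.4979248046875, 178.63278198242188), (30.533021926879883, 18.48729133605957), 14.931418418884277))
```

Request:
arm_command --commands '[{"linear":[-0.07,0,-0.07],"turn":0},{"linear":[-0.14,0,-0.14],"turn":0},{"linear":[-0.14,0,-0.14],"turn":0}]'

```text
time: 15.85
tcp_pos: [0.497, 0.0936, 0.0943]
tcp_rot: [0.031, 1.0, -0.001, -0.001]
force: [-5.1, 0.4, 2.0]
gripper_width: 0.0199
gripper_force: 24.3
```

Request:
arm_command --commands '[{"linear":[-0.08,0,-0.057],"turn":0},{"linear":[-0.16,0,-0.114],"turn":0},{"linear":[-0.16,0,-0.114],"turn":0}]'

```text
time: 16.15
tcp_pos: [0.5112, 0.0926, 0.1037]
tcp_rot: [0.031, 1.0, -0.0, 0.0]
force: [-4.5, -0.7, 4.1]
gripper_width: 0.0201
gripper_force: 22.9
```

```bash
cat > tilt.py <<'E'
from m import *
im=ctrl.capture('side'); o=ctrl.observe(); t=wr(o['tcp_pos']); piv=np.array([t[0]+4,t[1],t[2]-17.7]); print(t,o['force'])
S,V=mask(im); u,v=proj('side',rw(*piv)).astype(int)
m=np.zeros(V.shape,bool); w=(slice(v-15,v+45),slice(u+0,u+50)); m[w]=((S<48)&(V>95))[w]
for a in (30,40,50,60,70,80,90):
  r=np.radians(a); d=np.array([np.cos(r),0,-np.sin(r)]); n=np.array([np.sin(r),0,np.cos(r)]); f=piv+99*d
  print(a,[proj('side',rw(*(f+k*n+np.array([0,-19,0])))).round(1) for k in (-19,19)],'low',(f-19*n)[[0,2]].round(0))
import sys; crop(im,u-30,v-50,u+80,v+60,5,sys.argv[1])
E
python3 tilt.py pics/s6.png
```

```text
[-124.5232   69.4687  103.4401] [-4.3231 -1.1479  2.9573]
30 [array([315.6, 194.7]), array([322. , 185.8])] low [-44.  20.]
40 [array([311.3, 198.2]), array([319.6, 190.1])] low [-57.   8.]
50 [array([306.5, 201.1]), array([316.2, 194.1])] low [-71.  -2.]
60 [array([301.1, 203.5]), array([312.1, 197.6])] low [-87.  -9.]
70 [array([295.4, 205.2]), array([307.4, 200.7])] low [-105.  -14.]
80 [array([289.5, 206.2]), array([302.1, 203.1])] low [-122.  -15.]
90 [array([283.5, 206.5]), array([296.4, 204.9])] low [-140.  -13.]
```

View pics/s6.png

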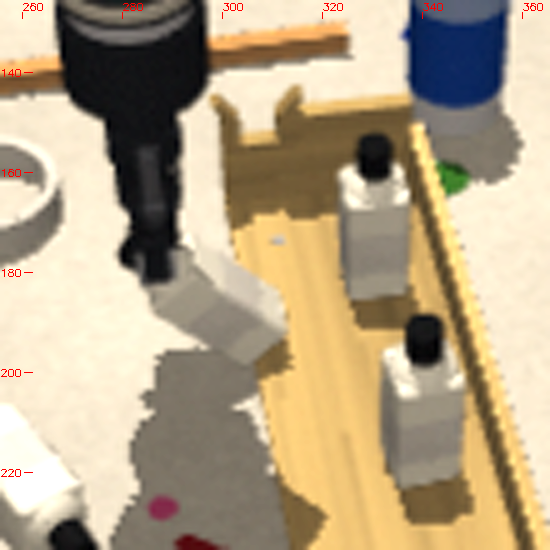

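The tilt is now about 45–50° and the foot is still pinned at the edge. I'll finish the arc.

Request:
arm_command --commands '[{"linear":[-0.09,0,-0.042],"turn":0},{"linear":[-0.178,0,-0.084],"turn":0},{"linear":[-0.178,0,-0.084],"turn":0}]'

```text
time: 16.5
tcp_pos: [0.5265, 0.092, 0.1105]
tcp_rot: [0.031, 1.0, 0.0, 0.001]
force: [-4.0, -0.6, 5.0]
gripper_width: 0.0198
gripper_force: 21.3
```

Request:
arm_command --commands '[{"linear":[-0.09,0,-0.027],"turn":0},{"linear":[-0.188,0,-0.054],"turn":0},{"linear":[-0.188,0,-0.054],"turn":0}]'

```text
time: 16.8
tcp_pos: [0.543, 0.0913, 0.1151]
tcp_rot: [0.031, 1.0, 0.0, 0.002]
force: [-2.2, -0.4, 4.8]
gripper_width: 0.0195
gripper_force: 19.4
```

Request:
arm_command --commands '[{"linear":[-0.1,0,-0.01],"turn":0},{"linear":[-0.197,0,-0.02],"turn":0},{"linear":[-0.197,0,-0.02],"turn":0}]'

```text
time: 17.1
tcp_pos: [0.5593, 0.0903, 0.1168]
tcp_rot: [0.031, 1.0, 0.001, 0.003]
force: [-1.6, -0.5, 4.9]
gripper_width: 0.0191
gripper_force: 19.5
```

Request:
arm_command --commands '[{"linear":[-0.1,0,0.01],"turn":0},{"linear":[-0.197,0,0.016],"turn":0},{"linear":[-0.197,0,0.016],"turn":0}]'

```text
time: 17.4
tcp_pos: [0.5758, 0.0894, 0.1158]
tcp_rot: [0.031, 1.0, 0.001, 0.004]
force: [0.3, -0.8, 7.6]
gripper_width: 0.0173
gripper_force: 18.3
```

```bash
python3 tilt.py pics/s7.png
```

```text
[-60.0156  70.1653 115.7227] [-0.146  -0.8409  7.6053]
30 [array([337.6, 188.9]), array([344.4, 179.8])] low [20. 32.]
40 [array([333.2, 192.4]), array([341.8, 184.2])] low [ 8. 20.]
50 [array([328.2, 195.4]), array([338.3, 188.2])] low [-7. 10.]
60 [array([322.8, 197.7]), array([334. , 191.8])] low [-23.   3.]
70 [array([317.1, 199.5]), array([329.1, 194.9])] low [-40.  -2.]
80 [array([311.2, 200.5]), array([323.8, 197.4])] low [-58.  -3.]
90 [array([305.2, 200.8]), array([318.1, 199.2])] low [-75.  -1.]
```

View pics/s7.png

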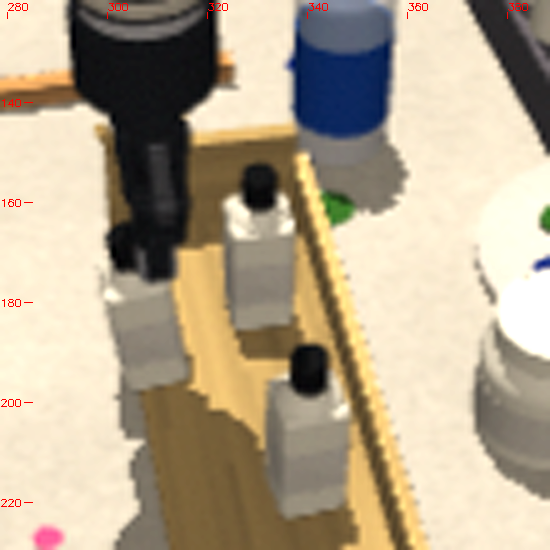

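The bottle is within about 12° of upright, leaning toward the robot, and its foot is on the board, so it's past the tipping point. I'll relax the press, release it so it settles, then regrip it squarely.

Request:
arm_command --commands '[{"linear":[-0.04,0,-0.05],"turn":0},{"linear":[-0.06,0,-0.06],"turn":0},{"linear":[-0.06,0,-0.06],"turn":0}]'

```text
time: 17.75
tcp_pos: [0.5775, 0.0893, 0.1193]
tcp_rot: [0.031, 1.0, 0.0, 0.001]
force: [0.1, -0.5, -1.0]
gripper_width: 0.0177
gripper_force: 19.3
```

Request:
arm_command --commands '[{"linear":[0,0,0],"turn":0},{"linear":[0,0,0],"turn":0},{"linear":[0,0,-0.4],"turn":0},{"linear":[0,0,-0.8],"turn":0},{"linear":[0,0,-1],"turn":0},{"linear":[0,0,-1],"turn":0},{"linear":[0,0,-1],"turn":0}]' --jaw 0.6

```text
time: 18.45
tcp_pos: [0.5761, 0.0891, 0.199]
tcp_rot: [0.03, 1.0, -0.0, 0.0]
force: [-0.0, 0.0, -0.4]
gripper_width: 0.0513
gripper_force: 0.0
```

Run:
```python
from m import *
o=ctrl.observe(); print(o['tcp_pos'],wr(o['tcp_pos']))
s=ctrl.capture('side');cv2.imwrite('pics/s8r.png',s[:,:,::-1])
S,V=mask(s); m=np.zeros(V.shape,bool); m[150:215,290:350]=(V<50)[150:215,290:350]
for b in blobs(m,12): print(b[0],b[1])
m[:]=0; m[150:215,295:350]=((S<50)&(V>110))[150:215,295:350]
for b in blobs(m,40): print(b)
for x in(-75,-65,-55,-45):print(x,proj('side',rw(x,70,108)),proj('side',rw(x,70,48)))
```

```text
[0.5761 0.0891 0.199 ] [-59.2678  69.8131 199.0109]
34 [310.3824 152.3529]
56 [330.5179 156.8571]
61 [308.9672 168.3115]
62 [340.1774 193.3871]
(np.int32(729), array([301.8642, 187.0672]), ((305.5, 182.0), (64.0, 21.0), 90.0))
(np.int32(148), array([330.527 , 166.3041]), ((330.6633605957031, 166.1336669921875), (13.532506942749023, 13.034988403320312), 84.2894058227539))
(np.int32(153), array([340.7059, 203.6078]), ((340.7756042480469, 202.11949157714844), (15.924212455749512, 12.641590118408203), 77.90524291992188))
-75 [302.8995 168.5888] [303.7451 184.2859]
-65 [306.5106 168.1837] [307.2134 183.8791]
-55 [310.1131 167.7795] [310.6738 183.4731]
-45 [313.7073 167.3762] [314.1265 183.0681]
```

Bottle A stands upright: the side view puts its cap at (309,168), which is rack x ≈ -58. Next I regrip it, carry it to the row slot at (7, 32), and release.

Request:
arm_command --commands '[{"linear":[-0.015,-0.01,0.3],"turn":0},{"linear":[-0.015,-0.01,0.6],"turn":0},{"linear":[-0.015,-0.01,0.85],"turn":0},{"linear":[-0.015,-0.01,0.985],"turn":0},{"linear":[-0.015,-0.01,0.985],"turn":0},{"linear":[-0.015,-0.01,0.985],"turn":0}]'

```text
time: 19.1
tcp_pos: [0.5774, 0.0884, 0.1201]
tcp_rot: [0.03, 1.0, -0.0, -0.0]
force: [-0.5, -0.7, -0.2]
gripper_width: 0.0509
gripper_force: 0.0
```

Request:
arm_command --commands '[{"linear":[0,0,0],"turn":0},{"linear":[0,0,0],"turn":0},{"linear":[0,0,0],"turn":0},{"linear":[0,0,0],"turn":0},{"linear":[0,0,0],"turn":0}]' --jaw 0 --force 40

```text
time: 19.6
tcp_pos: [0.5783, 0.0885, 0.1215]
tcp_rot: [0.031, 1.0, 0.0, 0.001]
force: [-0.3, 1.3, 5.8]
gripper_width: 0.0192
gripper_force: 39.5
```

Request:
arm_command --commands '[{"linear":[0,0,-0.12],"turn":0},{"linear":[0,0,-0.2],"turn":0},{"linear":[0,-0.12,-0.2],"turn":0},{"linear":[0,-0.25,-0.2],"turn":0},{"linear":[0,-0.37,-0.2],"turn":0},{"linear":[0,-0.46,-0.2],"turn":0},{"linear":[-0.15,-0.46,-0.2],"turn":0},{"linear":[-0.35,-0.46,-0.2],"turn":0},{"linear":[-0.55,-0.46,-0.2],"turn":0},{"linear":[-0.7,-0.46,-0.2],"turn":0},{"linear":[-0.81,-0.46,-0.2],"turn":0},{"linear":[-0.81,-0.46,-0.2],"turn":0},{"linear":[-0.81,-0.46,-0.2],"turn":0}]'

```text
time: 20.9
tcp_pos: [0.6394, 0.0477, 0.1361]
tcp_rot: [0.03, 1.0, -0.0, -0.001]
force: [-0.3, 0.1, -1.2]
gripper_width: 0.0196
gripper_force: 39.2
```

Request:
arm_command --commands '[{"linear":[0,0,0.08],"turn":0},{"linear":[0,0,0.15],"turn":0},{"linear":[0,0,0.2],"turn":0},{"linear":[0,0,0.2],"turn":0},{"linear":[0,0,0.2],"turn":0}]'

```text
time: 21.4
tcp_pos: [0.6397, 0.0477, 0.1216]
tcp_rot: [0.03, 1.0, -0.0, -0.0]
force: [-2.1, 0.2, 9.4]
gripper_width: 0.0194
gripper_force: 40.2
```

Run:
```python
from m import *
o=ctrl.observe(); print(o['tcp_pos'],wr(o['tcp_pos']),o['force'],o['gripper_width'],o['joint_positions'])
```

```text
[0.6397 0.0477 0.1216] [  6.7886  32.3415 121.6237] [-2.0746  0.2304  9.4321] 0.01944526098460631 [-0.019   0.6587 -0.1833  1.886   0.1956  0.6143  1.1848]
```

Request:
arm_command --commands '[{"linear":[0,0,-0.02],"turn":0},{"linear":[0,0,-0.03],"turn":0},{"linear":[0,0,-0.03],"turn":0}]'

```text
time: 21.7
tcp_pos: [0.6396, 0.0476, 0.1225]
tcp_rot: [0.03, 1.0, -0.0, -0.0]
force: [0.2, -0.3, -1.0]
gripper_width: 0.02
gripper_force: 39.2
```

Request:
arm_command --commands '[{"linear":[0,0,0],"turn":0},{"linear":[0,0,0],"turn":0},{"linear":[0,0,0],"turn":0},{"linear":[0,0,-0.3],"turn":0},{"linear":[0,0,-0.6],"turn":0},{"linear":[0,0,-0.9],"turn":0},{"linear":[0,0,-0.9],"turn":0},{"linear":[0,0,-0.9],"turn":0}]' --jaw 0.5 --force 20

```text
time: 22.5
tcp_pos: [0.6401, 0.0476, 0.1952]
tcp_rot: [0.031, 1.0, 0.0, 0.001]
force: [0.3, -0.2, 0.1]
gripper_width: 0.0428
gripper_force: 0.0
```

```bash
cat > chk.py <<'E'
from m import *
s=ctrl.capture('side');t=ctrl.capture('top')
def caps(im,roi,thr,amin=10):
    S,V=mask(im); m=np.zeros(V.shape,bool); r=(slice(roi[1],roi[3]),slice(roi[0],roi[2])); m[r]=(V<thr)[r]
    return [(int(b[0]),b[1]) for b in blobs(m,amin)]
cs=caps(s,(295,140,380,262),50); ct=caps(t,(236,165,392,226),50)
for a,p in ct:
    for b,q in cs:
        x,e=tri(p,q)
        if e[0]<.004 and .09<x[2]<.125: print(a,b,p.round(1),q.round(1),wr(x).round(1),round(e[0]*1000,1))
E
python3 -c "
from m import *
go([.4444,-.053,.118],22.9)"; python3 chk.py
```

```text
lin [ 2.366 -1.405  0.962] turn 1.06 | ang 86.5 tcp [0.6401 0.0476 0.1952] t 22.5 w 0.0428 gf 0.0 F [ 0.3 -0.2  0.1]
```

Request:
arm_command --commands '[{"linear":[0.4,-0.235,0],"turn":0},{"linear":[0.789,-0.468,0],"turn":0},{"linear":[0.789,-0.468,0],"turn":0}]'

```text
time: 22.9
tcp_pos: [0.5678, 0.0105, 0.1925]
tcp_rot: [0.032, 0.999, -0.002, -0.005]
force: [-0.3, 0.0, 0.8]
gripper_width: 0.0428
gripper_force: 0.0
```

Request:
arm_command --commands '[{"linear":[0.4,-0.235,0],"turn":0},{"linear":[0.789,-0.468,0],"turn":0},{"linear":[0.789,-0.468,0],"turn":0}]'

```text
time: 23.2
tcp_pos: [0.5029, -0.0223, 0.193]
tcp_rot: [0.032, 0.999, -0.001, -0.005]
force: [0.1, 0.1, -0.8]
gripper_width: 0.0425
gripper_force: 0.0
```

Request:
arm_command --commands '[{"linear":[0.4,-0.235,0.2],"turn":0.14},{"linear":[0.789,-0.468,0.4],"turn":0.28},{"linear":[0.789,-0.468,0.6],"turn":0.42},{"linear":[0.789,-0.468,0.8],"turn":0.56},{"linear":[0.789,-0.468,0.95],"turn":0.7},{"linear":[0.789,-0.468,0.95],"turn":0.84},{"linear":[0.789,-0.468,0.95],"turn":0.98},{"linear":[0.789,-0.468,0.95],"turn":1},{"linear":[0.789,-0.468,0.95],"turn":1}]'

```text
time: 24.1
tcp_pos: [0.4445, -0.0526, 0.1184]
tcp_rot: [0.525, 0.851, -0.0, -0.0]
force: [0.5, 0.4, -0.0]
gripper_width: 0.0429
gripper_force: 0.0
```

```bash
python3 -c "
from m import *
go([.4444,-.053,.0368],22.9)"; python3 chk.py
```

```text
lin [-0.003 -0.003  1.02 ] turn 0.063 | ang 26.7 tcp [ 0.4445 -0.0526  0.1184] t 24.1 w 0.0429 gf 0.0 F [ 0.5  0.4 -0. ]
34 55 [271.6 184.7] [330.5 156.9] [  7.3 104.9 109.2] 0.9
33 54 [300.6 186.6] [334.7 174.9] [  5.4  29.5 108.6] 0.9
34 61 [328.  187.1] [340.2 193.5] [  6.6 -41.3 108.1] 0.7
```

Bottle A stands in the row at rack (5, 30), upright. Now bottle B.

Request:
arm_command --commands '[{"linear":[0,0,0.3],"turn":0.063},{"linear":[0,0,0.6],"turn":0.063},{"linear":[0,0,0.85],"turn":0.063},{"linear":[0,0,1],"turn":0.063},{"linear":[0,0,1],"turn":0.063},{"linear":[0,0,1],"turn":0.063}]'

```text
time: 24.8
tcp_pos: [0.4442, -0.053, 0.039]
tcp_rot: [0.554, 0.833, 0.0, -0.0]
force: [-0.1, 0.9, -0.1]
gripper_width: 0.0429
gripper_force: 0.0
```

Request:
arm_command --commands '[{"linear":[0,0,0.01],"turn":0},{"linear":[0,0,0.01],"turn":0},{"linear":[0,0,0.01],"turn":0},{"linear":[0,0,0.01],"turn":0},{"linear":[0,0,0.01],"turn":0}]' --jaw 0 --force 22

```text
time: 25.3
tcp_pos: [0.4447, -0.0532, 0.0384]
tcp_rot: [0.554, 0.832, 0.0, 0.001]
force: [1.2, -2.0, 4.5]
gripper_width: 0.0195
gripper_force: 22.4
```

Request:
arm_command --commands '[{"linear":[0,0,-0.3],"turn":0},{"linear":[0,0,-0.6],"turn":0},{"linear":[0,0,-0.85],"turn":0},{"linear":[0,0,-0.85],"turn":0},{"linear":[0,0,-0.85],"turn":0}]'

```text
time: 25.8
tcp_pos: [0.444, -0.0527, 0.106]
tcp_rot: [0.554, 0.833, 0.0, 0.0]
force: [0.5, 0.2, -0.8]
gripper_width: 0.0196
gripper_force: 22.1
```

```bash
python3 -c "
from m import *
go(rw(-188,-90,104),86.5);print(ctrl.observe()['joint_positions'])"
```

```text
lin [-0.085 -0.118  0.025] turn -1.063 | ang 22.7 tcp [ 0.444  -0.0527  0.106 ] t 25.8 w 0.0196 gf 22.1 F [ 0.5  0.2 -0.8]
[-0.0471  0.526   0.0846  2.3307 -0.1496  0.2891  0.5666]
```

Request:
arm_command --commands '[{"linear":[-0.085,-0.118,0],"turn":0.13},{"linear":[-0.085,-0.118,0],"turn":0.26},{"linear":[-0.085,-0.118,0],"turn":0.39},{"linear":[-0.085,-0.118,0],"turn":0.52},{"linear":[-0.085,-0.118,0],"turn":0.65},{"linear":[-0.085,-0.118,0],"turn":0.78},{"linear":[-0.085,-0.118,0],"turn":0.91},{"linear":[-0.085,-0.118,0],"turn":1},{"linear":[-0.085,-0.118,0],"turn":1}]'

```text
time: 26.7
tcp_pos: [0.4371, -0.0628, 0.1048]
tcp_rot: [0.896, 0.444, -0.002, -0.0]
force: [0.5, -0.9, -1.2]
gripper_width: 0.0195
gripper_force: 22.1
```

Request:
arm_command --commands '[{"linear":[0,0,0],"turn":0.13},{"linear":[0,0,0],"turn":0.26},{"linear":[0,0,0],"turn":0.39},{"linear":[0,0,0.0],"turn":0.52},{"linear":[0,0,0.1],"turn":0.65},{"linear":[0,0,0.25],"turn":0.78},{"linear":[0,0,0.4],"turn":0.9},{"linear":[0,0,0.6],"turn":0.937},{"linear":[0,0,0.75],"turn":0.937},{"linear":[0,0,0.8],"turn":0.937},{"linear":[0,0,0.8],"turn":0.937}]'

```text
time: 27.8
tcp_pos: [0.4373, -0.0629, 0.0412]
tcp_rot: [1.0, -0.03, -0.001, -0.0]
force: [-0.3, -0.6, -0.4]
gripper_width: 0.0199
gripper_force: 22.1
```

```bash
python3 -c "
from m import *
go(rw(-178,-90,41.4),86.5);o=ctrl.observe();print(wr(o['tcp_pos']),o['joint_positions'])"
```

```text
lin [ 0.132 -0.003 -0.003] turn 0.001 | ang -93.5 tcp [ 0.4373 -0.0629  0.0412] t 27.8 w 0.0199 gf 22.1 F [-0.3 -0.6 -0.4]
[-188.565   -90.2669   41.2042] [-0.1855  0.6952  0.3092  2.3667 -1.0843  0.2229 -0.5017]
```

Request:
arm_command --commands '[{"linear":[0.06,0,0],"turn":0},{"linear":[0.11,0,0],"turn":0},{"linear":[0.11,0,0],"turn":0}]'

```text
time: 28.1
tcp_pos: [0.4484, -0.0635, 0.0424]
tcp_rot: [1.0, -0.03, 0.001, 0.0]
force: [0.1, 0.9, -1.3]
gripper_width: 0.0199
gripper_force: 22.1
```

Request:
arm_command --commands '[{"linear":[0.025,0,0],"turn":0},{"linear":[0.025,0,0],"turn":0}]'

```text
time: 28.3
tcp_pos: [0.449, -0.0634, 0.0422]
tcp_rot: [1.0, -0.03, 0.0, 0.0]
force: [0.4, 0.8, -1.0]
gripper_width: 0.0198
gripper_force: 22.1
```

Request:
arm_command --commands '[{"linear":[0.025,0,0],"turn":0},{"linear":[0.025,0,0],"turn":0}]'

```text
time: 28.5
tcp_pos: [0.4493, -0.0633, 0.0419]
tcp_rot: [1.0, -0.03, -0.001, -0.0]
force: [-2.2, 0.1, -0.9]
gripper_width: 0.0199
gripper_force: 22.2
```

Request:
arm_command --commands '[{"linear":[0.025,0,0],"turn":0},{"linear":[0.025,0,0],"turn":0}]'

```text
time: 28.7
tcp_pos: [0.4495, -0.0632, 0.0416]
tcp_rot: [1.0, -0.031, -0.003, -0.001]
force: [-5.3, 0.9, 1.0]
gripper_width: 0.0196
gripper_force: 22.2
```

Request:
arm_command --commands '[{"linear":[0.025,0,0],"turn":0},{"linear":[0.025,0,0],"turn":0}]'

```text
time: 28.9
tcp_pos: [0.4495, -0.0631, 0.0414]
tcp_rot: [1.0, -0.031, -0.004, -0.001]
force: [-8.0, 0.6, 0.7]
gripper_width: 0.0197
gripper_force: 22.3
```

Request:
arm_command --commands '[{"linear":[0.038,0,-0.05],"turn":0},{"linear":[0.038,0,-0.05],"turn":0},{"linear":[0.063,0,-0.15],"turn":0},{"linear":[0.063,0,-0.15],"turn":0}]'

```text
time: 29.3
tcp_pos: [0.454, -0.0634, 0.0536]
tcp_rot: [1.0, -0.031, -0.005, -0.001]
force: [-7.5, 0.4, 0.8]
gripper_width: 0.0197
gripper_force: 23.8
```

Request:
arm_command --commands '[{"linear":[0.05,0,-0.13],"turn":0},{"linear":[0.05,0,-0.13],"turn":0},{"linear":[0.094,0,-0.22],"turn":0},{"linear":[0.094,0,-0.22],"turn":0}]'

```text
time: 29.7
tcp_pos: [0.4641, -0.0636, 0.0715]
tcp_rot: [1.0, -0.03, -0.003, -0.001]
force: [-6.3, 0.6, 1.1]
gripper_width: 0.0196
gripper_force: 25.8
```

Request:
arm_command --commands '[{"linear":[0.05,0,-0.08],"turn":0},{"linear":[0.112,0,-0.16],"turn":0},{"linear":[0.112,0,-0.16],"turn":0}]'

```text
time: 30.0
tcp_pos: [0.4752, -0.0651, 0.0849]
tcp_rot: [1.0, -0.03, -0.001, -0.0]
force: [-6.5, 0.3, 2.0]
gripper_width: 0.0197
gripper_force: 26.5
```

Request:
arm_command --commands '[{"linear":[0.07,0,-0.07],"turn":0},{"linear":[0.14,0,-0.14],"turn":0},{"linear":[0.14,0,-0.14],"turn":0}]'

```text
time: 30.3
tcp_pos: [0.488, -0.0656, 0.0963]
tcp_rot: [1.0, -0.03, 0.0, -0.0]
force: [-4.0, 1.1, 3.1]
gripper_width: 0.0199
gripper_force: 25.3
```

Request:
arm_command --commands '[{"linear":[0.08,0,-0.057],"turn":0},{"linear":[0.16,0,-0.114],"turn":0},{"linear":[0.16,0,-0.114],"turn":0}]'

```text
time: 30.6
tcp_pos: [0.5021, -0.0667, 0.1057]
tcp_rot: [1.0, -0.03, 0.001, 0.0]
force: [-3.5, 0.2, 3.6]
gripper_width: 0.0198
gripper_force: 23.3
```

The forces match the first roll-up, so I'll finish it the same way.

Request:
arm_command --commands '[{"linear":[0.09,0,-0.042],"turn":0},{"linear":[0.178,0,-0.084],"turn":0},{"linear":[0.178,0,-0.084],"turn":0}]'

```text
time: 30.9
tcp_pos: [0.5166, -0.0678, 0.1124]
tcp_rot: [1.0, -0.03, 0.002, 0.0]
force: [-3.6, 0.0, 5.3]
gripper_width: 0.0197
gripper_force: 21.6
```

Request:
arm_command --commands '[{"linear":[0.09,0,-0.027],"turn":0},{"linear":[0.188,0,-0.054],"turn":0},{"linear":[0.188,0,-0.054],"turn":0}]'

```text
time: 31.2
tcp_pos: [0.5328, -0.0689, 0.1169]
tcp_rot: [1.0, -0.03, 0.003, 0.001]
force: [-2.1, 0.7, 3.5]
gripper_width: 0.0194
gripper_force: 21.3
```

Request:
arm_command --commands '[{"linear":[0.1,0,-0.01],"turn":0},{"linear":[0.197,0,-0.02],"turn":0},{"linear":[0.197,0,-0.02],"turn":0}]'

```text
time: 31.5
tcp_pos: [0.5492, -0.0701, 0.1186]
tcp_rot: [1.0, -0.03, 0.003, 0.001]
force: [-2.0, -0.1, 4.8]
gripper_width: 0.0185
gripper_force: 21.8
```

Request:
arm_command --commands '[{"linear":[0.1,0,0.01],"turn":0},{"linear":[0.197,0,0.016],"turn":0},{"linear":[0.197,0,0.016],"turn":0}]'

```text
time: 31.8
tcp_pos: [0.5658, -0.0712, 0.118]
tcp_rot: [1.0, -0.03, 0.004, 0.001]
force: [-0.9, 0.6, 10.0]
gripper_width: 0.0159
gripper_force: 19.5
```

Run:
```python
from m import *
o=ctrl.observe(); t=wr(o['tcp_pos']);print(t)
s=ctrl.capture('side');cv2.imwrite('pics/s9r.png',s[:,:,::-1])
S,V=mask(s); u,v=proj('side',rw(t[0],t[1],60)).astype(int); print(u,v)
m=np.zeros(V.shape,bool); w=(slice(v-20,v+30),slice(u-25,u+25)); m[w]=((S<50)&(V>100))[w]
for b in blobs(m,40): print(b)
for a in (70,80,90):
  r=np.radians(a); d=np.array([np.cos(r),0,-np.sin(r)]); n=np.array([np.sin(r),0,np.cos(r)]); foot=np.array([-73,-90,9])+17*n
  print(a,[proj('side',rw(*(foot-L*d+k*n+np.array([0,-19,0])))).round(1) for L in(0,78) for k in (-19,19)])
crop(s,u-45,v-60,u+65,v+50,5,'pics/s9.png')
```

```text
[-59.8093 -90.8018 117.9689]
317 223
(np.int32(827), array([305.8174, 222.5466]), ((308.5, 221.5), (37.0, 33.0), 90.0))
(np.int32(127), array([338.1732, 211.9291]), ((337.5, 212.5), (19.0, 7.0), 90.0))
(np.int32(138), array([298.2101, 247.7681]), ((303.5, 245.0), (23.0, 14.0), 0.0))
70 [array([313.3, 242.2]), array([326.8, 237.3]), array([302. , 225.5]), array([316.2, 220.3])]
80 [array([313.3, 242.1]), array([327.4, 238.6]), array([307.2, 223.8]), array([322.2, 220.2])]
90 [array([313.3, 242. ]), array([327.6, 240.1]), array([312.6, 222.7]), array([327.8, 220.8])]
```

View pics/s9.png

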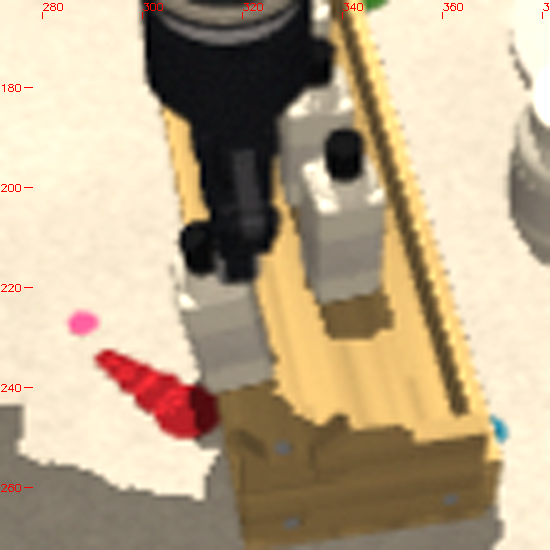

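It's in the same state as A: foot corner at (312,241), about 10° from upright. I'll relax, release and check.

Request:
arm_command --commands '[{"linear":[0.02,0,-0.06],"turn":0},{"linear":[0.03,0,-0.1],"turn":0},{"linear":[0.03,0,-0.1],"turn":0}]'

```text
time: 32.15
tcp_pos: [0.5643, -0.0706, 0.1244]
tcp_rot: [1.0, -0.03, 0.001, 0.0]
force: [-0.1, 0.3, -0.9]
gripper_width: 0.0161
gripper_force: 20.4
```

Request:
arm_command --commands '[{"linear":[0,0,0],"turn":0},{"linear":[0,0,0],"turn":0},{"linear":[0,0,-0.4],"turn":0},{"linear":[0,0,-0.8],"turn":0},{"linear":[0,0,-1],"turn":0},{"linear":[0,0,-1],"turn":0},{"linear":[0,0,-1],"turn":0}]' --jaw 0.6

```text
time: 32.85
tcp_pos: [0.5629, -0.07, 0.2035]
tcp_rot: [1.0, -0.03, -0.0, -0.0]
force: [-0.2, -0.5, -0.9]
gripper_width: 0.0509
gripper_force: 0.0
```

```bash
cat >> chk.py <<'E'
print('side caps plane z=108 (rack):',[(a,wr(plane('side',*q,.108)).round(1)[:2]) for a,q in cs])
E
python3 chk.py;python3 -c "
from m import *
print(wr(ctrl.observe()['tcp_pos']))"
```

```text
31 55 [300.6 186.6] [334.7 174.8] [  5.3  29.4 109. ] 0.8
side caps plane z=108 (rack): [(1203, array([-30.9,  93.6])), (55, array([ 6.4, 30.6])), (61, array([  7.3, -41.1])), (72, array([-52.2, -92.2]))]
[-63.3079 -89.7581 202.7605]
```

B stands upright at rack (-53,-92). I regrip it and carry it into the row.

Request:
arm_command --commands '[{"linear":[0.13,0.025,0],"turn":0},{"linear":[0.13,0.025,0.3],"turn":0},{"linear":[0.13,0.025,0.6],"turn":0},{"linear":[0.13,0.025,0.85],"turn":0},{"linear":[0.13,0.025,1],"turn":0},{"linear":[0.13,0.025,1],"turn":0},{"linear":[0.13,0.025,1],"turn":0}]'

```text
time: 33.65
tcp_pos: [0.5739, -0.0736, 0.1241]
tcp_rot: [1.0, -0.031, 0.0, 0.0]
force: [0.4, 0.3, 0.0]
gripper_width: 0.0511
gripper_force: 0.0
```

Request:
arm_command --commands '[{"linear":[0,0,0],"turn":0},{"linear":[0,0,0],"turn":0},{"linear":[0,0,0],"turn":0},{"linear":[0,0,0],"turn":0},{"linear":[0,0,0],"turn":0}]' --jaw 0 --force 40

```text
time: 34.15
tcp_pos: [0.5743, -0.073, 0.125]
tcp_rot: [1.0, -0.03, 0.001, -0.0]
force: [-0.6, 1.8, 6.0]
gripper_width: 0.0189
gripper_force: 39.3
```

Request:
arm_command --commands '[{"linear":[0,0,-0.12],"turn":0},{"linear":[0,0,-0.2],"turn":0},{"linear":[0.15,0,-0.2],"turn":0},{"linear":[0.3,0,-0.2],"turn":0},{"linear":[0.5,0,-0.2],"turn":0},{"linear":[0.65,0,-0.2],"turn":0},{"linear":[0.75,0,-0.2],"turn":0},{"linear":[0.75,0,-0.2],"turn":0},{"linear":[0.75,0,-0.2],"turn":0}]'

```text
time: 35.05
tcp_pos: [0.633, -0.0769, 0.1397]
tcp_rot: [1.0, -0.031, -0.001, 0.0]
force: [-1.4, 0.4, -1.6]
gripper_width: 0.0195
gripper_force: 39.1
```

Request:
arm_command --commands '[{"linear":[0,0,0.08],"turn":0},{"linear":[0,0,0.15],"turn":0},{"linear":[0,0,0.19],"turn":0},{"linear":[0,0,0.19],"turn":0}]'

```text
time: 35.45
tcp_pos: [0.6332, -0.0766, 0.1252]
tcp_rot: [1.0, -0.031, -0.0, -0.001]
force: [-0.9, 1.2, 3.8]
gripper_width: 0.0193
gripper_force: 39.5
```

```bash
python3 -c "
from m import *
o=ctrl.observe();print(wr(o['tcp_pos']),o['force'],o['gripper_width'])"
```

```text
[  7.8359 -92.1203 125.2226] [-0.8607  1.2379  3.7581] 0.019284821294126855
```

Request:
arm_command --commands '[{"linear":[0,0,-0.03],"turn":0},{"linear":[0,0,-0.03],"turn":0}]'

```text
time: 35.65
tcp_pos: [0.6333, -0.0769, 0.1273]
tcp_rot: [1.0, -0.031, 0.0, 0.0]
force: [-0.2, -0.1, -0.6]
gripper_width: 0.019
gripper_force: 39.2
```

Request:
arm_command --commands '[{"linear":[0,0,0],"turn":0},{"linear":[0,0,0],"turn":0},{"linear":[0,0,0],"turn":0},{"linear":[0,0,-0.3],"turn":0},{"linear":[0,0,-0.6],"turn":0},{"linear":[0,0,-0.9],"turn":0},{"linear":[0,0,-0.9],"turn":0},{"linear":[0,0,-0.9],"turn":0}]' --jaw 0.5 --force 22

```text
time: 36.45
tcp_pos: [0.6335, -0.0767, 0.1995]
tcp_rot: [1.0, -0.03, 0.0, -0.0]
force: [-0.0, 0.7, -0.6]
gripper_width: 0.0424
gripper_force: 0.0
```

```bash
python3 -c "
from m import *
go([.4306,-.3068,.118],-6.6)"
```

```text
lin [-2.357  3.025  1.016] turn -1.448 | ang -93.5 tcp [ 0.6335 -0.0767  0.1995] t 36.5 w 0.0424 gf 0.0 F [-0.   0.7 -0.6]
```

Request:
arm_command --commands '[{"linear":[-0.3,0.38,0],"turn":0},{"linear":[-0.589,0.756,0],"turn":0},{"linear":[-0.589,0.756,0],"turn":0}]'

```text
time: 36.75
tcp_pos: [0.5772, -0.1394, 0.1986]
tcp_rot: [0.999, -0.035, -0.002, 0.001]
force: [-0.2, -0.4, -0.8]
gripper_width: 0.0425
gripper_force: 0.0
```

Request:
arm_command --commands '[{"linear":[-0.3,0.38,0],"turn":0},{"linear":[-0.589,0.756,0],"turn":0},{"linear":[-0.589,0.756,0],"turn":0}]'

```text
time: 37.05
tcp_pos: [0.5269, -0.1962, 0.1989]
tcp_rot: [0.999, -0.035, -0.002, 0.001]
force: [-0.8, 0.7, 0.2]
gripper_width: 0.0427
gripper_force: 0.0
```

Request:
arm_command --commands '[{"linear":[-0.3,0.38,0],"turn":0},{"linear":[-0.589,0.756,0],"turn":0},{"linear":[-0.589,0.756,0],"turn":0}]'

```text
time: 37.35
tcp_pos: [0.4769, -0.2531, 0.1991]
tcp_rot: [0.999, -0.035, -0.001, 0.001]
force: [0.2, 0.1, -0.9]
gripper_width: 0.0426
gripper_force: 0.0
```

Request:
arm_command --commands '[{"linear":[-0.3,0.38,0.2],"turn":-0.14},{"linear":[-0.589,0.756,0.4],"turn":-0.28},{"linear":[-0.589,0.756,0.6],"turn":-0.42},{"linear":[-0.589,0.756,0.8],"turn":-0.56},{"linear":[-0.589,0.756,1],"turn":-0.7},{"linear":[-0.589,0.756,1],"turn":-0.84},{"linear":[-0.589,0.756,1],"turn":-0.98},{"linear":[-0.589,0.756,1],"turn":-1},{"linear":[-0.589,0.756,1],"turn":-1}]'

```text
time: 38.25
tcp_pos: [0.4309, -0.3061, 0.1188]
tcp_rot: [0.881, 0.473, 0.0, -0.001]
force: [-0.2, -0.5, -0.4]
gripper_width: 0.0421
gripper_force: 0.0
```

```bash
python3 - <<'E'
from m import *
s=ctrl.capture('side');t=ctrl.capture('top')
S,V=mask(t); m=np.zeros(V.shape,bool); r=(slice(245,280),slice(390,440)); m[r]=((S<45)&(V>118))[r]
B=[b[1] for b in blobs(m,40)]; print(B)
if len(B)==2:
    w=[plane('top',*b,.038) for b in B]; print((w[0]+w[1])/2)
go([.4306,-.3068,.0376],-6.6)
E
python3 chk.py
```

```text
[array([401.2234, 261.3723]), array([419.9474, 263.3158])]
[ 0.4374 -0.2433  0.038 ]
lin [-0.005  0.001  1.018] turn -0.45 | ang -33.6 tcp [ 0.4308 -0.3064  0.119 ] t 38.4 w 0.0427 gf 0.0 F [ 0.1 -0.9 -0.3]
33 53 [271.5 184.7] [330.3 156.9] [  7.2 105.2 108.8] 0.7
33 53 [300.6 186.6] [334.7 174.9] [  5.3  29.6 108.5] 0.8
35 61 [328.1 187.1] [340.2 193.5] [  6.6 -41.5 108.3] 0.6
32 65 [347.5 188.5] [344.  207.7] [  5.5 -91.8 108.3] 1.2
side caps plane z=108 (rack): [(53, array([  8.1, 106.3])), (53, array([ 6.2, 30.2])), (61, array([  7.3, -41.1])), (42, array([-111.3,  -72.3])), (65, array([  6.8, -91.4]))]
```

Four bottles now stand in the row at x ≈ 5–7, and C hasn't moved. I grasp C next.

Request:
arm_command --commands '[{"linear":[-0.005,0,0.0],"turn":-0.14},{"linear":[-0.005,0,0.1],"turn":-0.28},{"linear":[-0.005,0,0.3],"turn":-0.42},{"linear":[-0.005,0,0.6],"turn":-0.45},{"linear":[-0.005,0,0.85],"turn":-0.45},{"linear":[-0.005,0,1],"turn":-0.45},{"linear":[-0.005,0,1],"turn":-0.45},{"linear":[-0.005,0,1],"turn":-0.45}]'

```text
time: 39.25
tcp_pos: [0.4304, -0.3073, 0.0394]
tcp_rot: [0.746, 0.666, -0.0, 0.0]
force: [-0.4, 0.3, 0.0]
gripper_width: 0.0427
gripper_force: 0.0
```

Request:
arm_command --commands '[{"linear":[0,0,0],"turn":0},{"linear":[0,0,0],"turn":0},{"linear":[0,0,0],"turn":0},{"linear":[0,0,0],"turn":0},{"linear":[0,0,0],"turn":0}]' --jaw 0

```text
time: 39.75
tcp_pos: [0.4308, -0.3077, 0.0398]
tcp_rot: [0.746, 0.666, 0.0, 0.001]
force: [-0.7, -0.8, 4.4]
gripper_width: 0.0192
gripper_force: 22.3
```

Request:
arm_command --commands '[{"linear":[0,0,-0.3],"turn":0},{"linear":[0,0,-0.6],"turn":0},{"linear":[0,0,-0.85],"turn":0},{"linear":[0,0,-0.85],"turn":0},{"linear":[0,0,-0.85],"turn":0}]'

```text
time: 40.25
tcp_pos: [0.4302, -0.3068, 0.107]
tcp_rot: [0.746, 0.666, 0.0, -0.0]
force: [0.7, -0.0, -0.4]
gripper_width: 0.02
gripper_force: 22.0
```

```bash
python3 -c "
from m import *
go(rw(-188,-150,104),86.5);print(ctrl.observe()['joint_positions'])"
```

```text
lin [ 2.294 -0.209  0.038] turn 1.45 | ang -6.5 tcp [ 0.4302 -0.3068  0.107 ] t 40.2 w 0.02 gf 22.0 F [ 0.7 -0.  -0.4]
[ 0.3694  0.5921  0.225   2.1597 -0.3109  0.4197  0.7295]
```

Request:
arm_command --commands '[{"linear":[0.3,-0.03,0],"turn":0},{"linear":[0.6,-0.06,0],"turn":0},{"linear":[0.8,-0.07,0],"turn":0},{"linear":[0.8,-0.07,0],"turn":0}]'

```text
time: 40.65
tcp_pos: [0.431, -0.2394, 0.1057]
tcp_rot: [0.745, 0.668, -0.0, -0.003]
force: [-0.4, -0.3, -0.4]
gripper_width: 0.0195
gripper_force: 22.0
```

Request:
arm_command --commands '[{"linear":[0.3,-0.03,0],"turn":0},{"linear":[0.6,-0.06,0],"turn":0},{"linear":[0.8,-0.07,0],"turn":0},{"linear":[0.8,-0.07,0],"turn":0}]'

```text
time: 41.05
tcp_pos: [0.4332, -0.177, 0.1064]
tcp_rot: [0.745, 0.667, -0.0, -0.001]
force: [0.7, -0.6, -1.6]
gripper_width: 0.0195
gripper_force: 22.0
```

Request:
arm_command --commands '[{"linear":[0.3,-0.03,0],"turn":0.13},{"linear":[0.6,-0.06,0],"turn":0.26},{"linear":[0.694,-0.07,0],"turn":0.39},{"linear":[0.694,-0.07,0],"turn":0.52},{"linear":[0.694,-0.07,0],"turn":0.65},{"linear":[0.694,-0.07,0],"turn":0.78},{"linear":[0.694,-0.07,0],"turn":0.91},{"linear":[0.694,-0.07,0],"turn":1},{"linear":[0.694,-0.07,0],"turn":1}]'

```text
time: 41.95
tcp_pos: [0.4345, -0.1246, 0.1069]
tcp_rot: [0.979, 0.203, -0.0, 0.001]
force: [-0.9, -0.4, -1.5]
gripper_width: 0.0196
gripper_force: 22.0
```

Request:
arm_command --commands '[{"linear":[0,0,0],"turn":0.13},{"linear":[0,0,0],"turn":0.26},{"linear":[0,0,0.1],"turn":0.39},{"linear":[0,0,0.25],"turn":0.45},{"linear":[0,0,0.5],"turn":0.45},{"linear":[0,0,0.7],"turn":0.45},{"linear":[0,0,0.8],"turn":0.45},{"linear":[0,0,0.8],"turn":0.45},{"linear":[0,0,0.8],"turn":0.45}]'

```text
time: 42.85
tcp_pos: [0.4344, -0.1238, 0.0432]
tcp_rot: [1.0, -0.031, -0.0, 0.0]
force: [-0.4, -0.4, -0.9]
gripper_width: 0.0199
gripper_force: 22.0
```

```bash
python3 -c "
from m import *
go(rw(-178,-150,42.4),86.5);o=ctrl.observe();print(wr(o['tcp_pos']))"
```

```text
lin [ 0.122 -0.016  0.01 ] turn -0.0 | ang -93.5 tcp [ 0.4344 -0.1238  0.0432] t 42.9 w 0.0199 gf 22.0 F [-0.4 -0.4 -0.9]
[-187.7557 -151.2493   43.2162]
```

Request:
arm_command --commands '[{"linear":[0.06,-0.01,0.01],"turn":0},{"linear":[0.1,-0.01,0.01],"turn":0},{"linear":[0.1,-0.01,0.01],"turn":0}]'

```text
time: 43.15
tcp_pos: [0.4438, -0.1226, 0.0428]
tcp_rot: [1.0, -0.03, 0.001, 0.0]
force: [0.4, -0.0, -1.2]
gripper_width: 0.0198
gripper_force: 22.0
```

Request:
arm_command --commands '[{"linear":[0.025,0,0],"turn":0},{"linear":[0.025,0,0],"turn":0}]'

```text
time: 43.35
tcp_pos: [0.4449, -0.1226, 0.0426]
tcp_rot: [1.0, -0.03, 0.0, 0.0]
force: [0.5, 0.4, -0.5]
gripper_width: 0.0199
gripper_force: 22.0
```

Request:
arm_command --commands '[{"linear":[0.025,0,0],"turn":0},{"linear":[0.025,0,0],"turn":0}]'

```text
time: 43.55
tcp_pos: [0.4453, -0.1226, 0.0424]
tcp_rot: [1.0, -0.03, -0.001, -0.0]
force: [-2.1, -0.3, -0.0]
gripper_width: 0.0197
gripper_force: 22.1
```

Request:
arm_command --commands '[{"linear":[0.025,0,0],"turn":0},{"linear":[0.025,0,0],"turn":0}]'

```text
time: 43.75
tcp_pos: [0.4455, -0.1225, 0.0421]
tcp_rot: [1.0, -0.031, -0.002, -0.001]
force: [-5.4, 0.3, 0.8]
gripper_width: 0.0198
gripper_force: 22.2
```

Request:
arm_command --commands '[{"linear":[0.025,0,0],"turn":0},{"linear":[0.025,0,0],"turn":0}]'

```text
time: 43.95
tcp_pos: [0.4455, -0.1225, 0.0419]
tcp_rot: [1.0, -0.031, -0.004, -0.001]
force: [-7.3, 0.2, 1.1]
gripper_width: 0.0199
gripper_force: 22.2
```

Contact and force build-up are the same as for B, so I run the same arc.

Request:
arm_command --commands '[{"linear":[0.038,0,-0.05],"turn":0},{"linear":[0.038,0,-0.05],"turn":0},{"linear":[0.063,0,-0.15],"turn":0},{"linear":[0.063,0,-0.15],"turn":0}]'

```text
time: 44.35
tcp_pos: [0.4498, -0.1223, 0.0542]
tcp_rot: [1.0, -0.031, -0.004, -0.001]
force: [-8.9, -0.4, 0.5]
gripper_width: 0.02
gripper_force: 23.5
```

Request:
arm_command --commands '[{"linear":[0.05,0,-0.13],"turn":0},{"linear":[0.05,0,-0.13],"turn":0},{"linear":[0.094,0,-0.22],"turn":0},{"linear":[0.094,0,-0.22],"turn":0}]'

```text
time: 44.75
tcp_pos: [0.46, -0.1236, 0.0722]
tcp_rot: [1.0, -0.031, -0.002, -0.001]
force: [-6.8, -0.2, 1.8]
gripper_width: 0.0199
gripper_force: 25.1
```

Request:
arm_command --commands '[{"linear":[0.05,0,-0.08],"turn":0},{"linear":[0.112,0,-0.16],"turn":0},{"linear":[0.112,0,-0.16],"turn":0}]'

```text
time: 45.05
tcp_pos: [0.471, -0.1237, 0.0853]
tcp_rot: [1.0, -0.03, -0.001, -0.001]
force: [-6.7, 0.6, 2.7]
gripper_width: 0.0199
gripper_force: 25.3
```

Request:
arm_command --commands '[{"linear":[0.07,0,-0.07],"turn":0},{"linear":[0.14,0,-0.14],"turn":0},{"linear":[0.14,0,-0.14],"turn":0}]'

```text
time: 45.35
tcp_pos: [0.4835, -0.1248, 0.0968]
tcp_rot: [1.0, -0.03, 0.0, -0.0]
force: [-5.3, 0.9, 2.7]
gripper_width: 0.0192
gripper_force: 23.7
```

Request:
arm_command --commands '[{"linear":[0.08,0,-0.057],"turn":0},{"linear":[0.16,0,-0.114],"turn":0},{"linear":[0.16,0,-0.114],"turn":0}]'

```text
time: 45.65
tcp_pos: [0.4975, -0.1264, 0.1062]
tcp_rot: [1.0, -0.03, 0.001, 0.0]
force: [-5.1, -0.1, 3.8]
gripper_width: 0.0195
gripper_force: 21.4
```

Request:
arm_command --commands '[{"linear":[0.09,0,-0.042],"turn":0},{"linear":[0.178,0,-0.084],"turn":0},{"linear":[0.178,0,-0.084],"turn":0}]'

```text
time: 45.95
tcp_pos: [0.5122, -0.1268, 0.1129]
tcp_rot: [1.0, -0.03, 0.001, -0.0]
force: [-4.0, 0.2, 5.4]
gripper_width: 0.0193
gripper_force: 21.3
```

Request:
arm_command --commands '[{"linear":[0.09,0,-0.027],"turn":0},{"linear":[0.188,0,-0.054],"turn":0},{"linear":[0.188,0,-0.054],"turn":0}]'

```text
time: 46.25
tcp_pos: [0.5282, -0.1278, 0.1175]
tcp_rot: [1.0, -0.03, 0.002, 0.0]
force: [-2.8, 0.0, 4.7]
gripper_width: 0.0191
gripper_force: 21.3
```

Request:
arm_command --commands '[{"linear":[0.1,0,-0.01],"turn":0},{"linear":[0.197,0,-0.02],"turn":0},{"linear":[0.197,0,-0.02],"turn":0}]'

```text
time: 46.55
tcp_pos: [0.5449, -0.1291, 0.1194]
tcp_rot: [1.0, -0.03, 0.003, 0.001]
force: [-2.0, 1.2, 6.7]
gripper_width: 0.0173
gripper_force: 20.9
```

Request:
arm_command --commands '[{"linear":[0.1,0,0.0],"turn":0},{"linear":[0.18,0,0],"turn":0},{"linear":[0.18,0,0],"turn":0}]'

```text
time: 46.85
tcp_pos: [0.5592, -0.1296, 0.1187]
tcp_rot: [1.0, -0.03, 0.003, 0.001]
force: [-0.9, 0.6, 0.2]
gripper_width: -0.0002
gripper_force: 0.0
```

Run:
```python
from m import *
o=ctrl.observe(); t=wr(o['tcp_pos']);print(t)
s=ctrl.capture('side')
S,V=mask(s); u,v=proj('side',rw(-57,t[1],48)).astype(int); print(u,v)
m=np.zeros(V.shape,bool); w=(slice(v-25,v+25),slice(u-20,u+20)); m[w]=(V<50)[w]
for b in blobs(m,15): print(b[0],b[1])
# left edge of the body per row
for r in range(v-12,v+14,3): print(r,V[r,u-16:u+14].astype(int))
for a in (70,80,90):
  r=np.radians(a); d=np.array([np.cos(r),0,-np.sin(r)]); n=np.array([np.sin(r),0,np.cos(r)]); foot=np.array([-73,t[1],9])+17*n
  print(a,[proj('side',rw(*(foot-L*d+k*n+np.array([0,-19,0])))).round(1) for L in(0,78) for k in (-19,19)],proj('side',rw(*(foot-96*d))))
```

```text
[ -62.9062 -149.5111  118.6732]
322 244
159 [321.9057 225.9182]
232 [208 227 220 184 184 195 189 177 197 193 165  74  67  25  17  17  16  17
  27  69 138 190 185 183 192 199 197 195 193 172]
235 [229 223 211 196 167 169 170 169 165 198 199 165 103  77  76  83 101 121
 134 173 188 190 191 184 186 195 198 197 195 194]
238 [228 224 221 218 176 171 169 169 165 153 150 144 152 194 197 195 193 196
 195 188 187 189 190 188 185 189 198 199 196 195]
241 [211 210 227 228 200 167 170 168 166 160 152 149 128  86  90 126 178 191
 194 191 189 189 190 190 187 186 193 199 198 197]
244 [178 170 147 127 127 137 144 155 163 162 152 153 136  88  88  90  94  99
 105 141 187 188 189 190 192 187 184 182 189 196]
247 [123 124 125 125 124 124 124 124 125 125 127 125  94  90  90  89  92  99
 100 115 160 191 189 189 191 191 186 182 183 189]
250 [123 124 123 119 115 112 113 113 113 114 115 107  85  81  73  69  77  92
 100 101 117 160 184 188 191 193 190 178 135  81]
253 [113 110 110 110 109 111 110 109 109 107 107 106  98  91  88  87  79  73
  78 101 112  98  80 103 161 191 193 169  91  86]
256 [194 165  95  99 105 105 105 105 107 111 118 122 121 110  81  90  89  90
  89  91  90  91  92  91  91  90  90  87  79  83]
70 [array([316.8, 260.9]), array([330.9, 255.9]), array([305.2, 244.7]), array([320.1, 239.3])] [308.7367 231.5864]
80 [array([316.8, 260.8]), array([331.5, 257.2]), array([310.7, 242.9]), array([326.3, 239.1])] [315.8288 230.2499]
90 [array([316.8, 260.8]), array([331.7, 258.6]), array([316.3, 241.8]), array([332.1, 239.6])] [322.9074 229.7107]
```

Run:
```python
from m import *
s=ctrl.capture('side')
crop(s,250,180,400,300,5.3,'pics/s10.png')
```

```text
(no output)
```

View pics/s10.png

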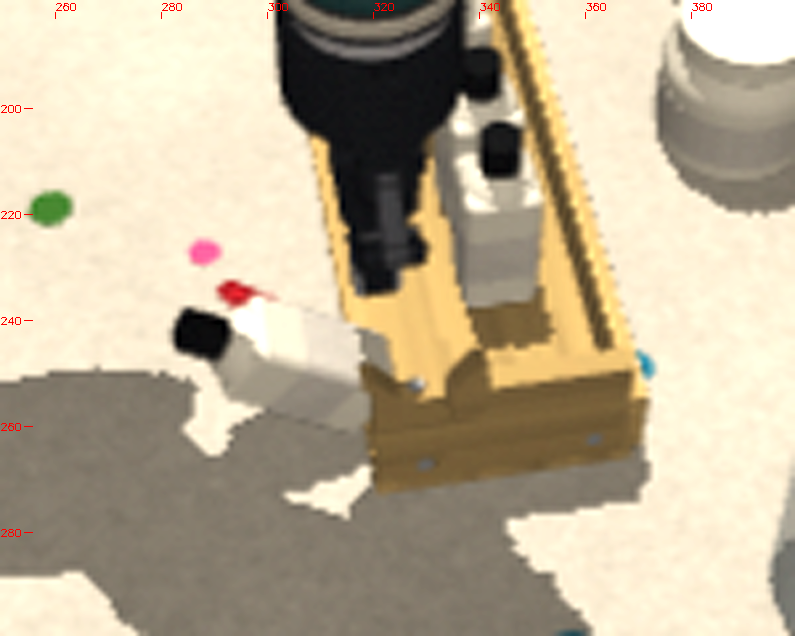

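C slipped out of the pads and fell back toward the robot, with its cap at side pixel (285,242) and its foot by the board at y ≈ -150. It's still lined up with the rack, so I rise and measure it.

Request:
arm_command --commands '[{"linear":[0,0,-0.4],"turn":0},{"linear":[0,0,-0.8],"turn":0},{"linear":[-0.4,0,-1],"turn":0},{"linear":[-0.8,0.5,-1],"turn":0},{"linear":[-1,1,-1],"turn":0},{"linear":[-1,1,-1],"turn":0},{"linear":[-1,1,-1],"turn":0}]' --jaw 0.5

```text
time: 47.65
tcp_pos: [0.4699, -0.2055, 0.1981]
tcp_rot: [0.999, -0.032, 0.0, -0.0]
force: [0.7, 1.5, -0.5]
gripper_width: 0.0428
gripper_force: 0.0
```

Run:
```python
from m import *
s=ctrl.capture('side');t=ctrl.capture('top')
o=ctrl.observe();print(o['tcp_pos'],wr(o['tcp_pos']))
R={}
for n,im,roi,thr in(('top',t,(330,195,410,275),118),('side',s,(270,220,335,265),185)):
    S,V=mask(im); r=(slice(roi[1],roi[3]),slice(roi[0],roi[2]))
    m=np.zeros(V.shape,bool); m[r]=(V<45)[r]; print(n,'dark',[(b[0],b[1]) for b in blobs(m,8)])
    m[:]=0; m[r]=((S<45)&(V>thr))[r]; print(n,'white',[(b[0],b[1],b[2]) for b in blobs(m,20)])
print('board front top',proj('top',rw(-73,-150,9)),proj('side',rw(-73,-150,9)))
```

```text
[ 0.4711 -0.2036  0.1976] [-146.3266 -228.6416  197.5864]
top dark [(np.int32(880), array([395.5682, 260.3977])), (np.int32(9), array([385.8889, 243.2222])), (np.int32(11), array([386.7273, 250.4545])), (np.int32(27), array([366., 260.]))]
top white [(np.int32(86), array([366.814, 229.314]), ((366.5, 229.0), (8.0, 11.0), 90.0)), (np.int32(111), array([366.3784, 247.6757]), ((366.0, 247.5), (9.0, 12.0), 90.0))]
side dark [(np.int32(468), array([285.0491, 235.047 ])), (np.int32(52), array([276.0577, 258.2115]))]
side white [(np.int32(261), array([273.4138, 242.6054]), ((276.5, 242.0), (44.0, 13.0), 90.0)), (np.int32(260), array([303.5462, 227.8538]), ((303.0, 229.0), (18.0, 18.0), 90.0)), (np.int32(277), array([301.7834, 250.6209]), ((298.9928894042969, 248.11460876464844), (17.429603576660156, 30.400470733642578), 82.23483276367188))]
board front top [365.7196 222.5776] [316.4465 254.6598]
```

Run:
```python
from m import *
for z in(.038,.047): 
    a=plane('top',366.8,229.3,z);b=plane('top',366.4,247.7,z);print(z,wr(a),wr(b),wr((a+b)/2),np.linalg.norm(a-b))
x,e=tri((366,260),(285.5,242.5));print('cap',wr(x),e)
print(wr(plane('top',366,260,.027)))
```

```text
0.038 [ -93.7592 -150.8348   38.    ] [-143.4561 -151.1259   38.    ] [-118.6076 -150.9804   38.    ] 0.04969771286532775
0.047 [ -94.4225 -150.0012   47.    ] [-143.7285 -150.2901   47.    ] [-119.0755 -150.1456   47.    ] 0.049306830159594056
cap [-161.6493 -147.7305   73.1569] [np.float64(0.01478508849189242), np.float64(0.0147850884918924)]
[-176.3656 -151.9833   27.    ]
```

C now lies flat and aligned: body centre at rack (-118.6,-151), foot at x ≈ -80. I'll regrip slightly deeper, 100 mm from the foot, since the last grip was too near the cap's end.

```bash
python3 -c "
from m import *
go(rw(-179.6,-151,37.6),86.5)"
```

```text
lin [-0.415 -0.97   2.   ] turn 0.001 | ang -93.4 tcp [ 0.4711 -0.2036  0.1976] t 47.8 w 0.0427 gf 0.0 F [ 1.1 -0.  -0.1]
```

Request:
arm_command --commands '[{"linear":[-0.2,-0.4,0],"turn":0},{"linear":[-0.415,-0.8,0.2],"turn":0},{"linear":[-0.415,-0.97,0.5],"turn":0},{"linear":[-0.415,-0.97,0.8],"turn":0},{"linear":[-0.415,-0.97,1],"turn":0},{"linear":[-0.415,-0.97,1],"turn":0},{"linear":[-0.415,-0.97,1],"turn":0}]'

```text
time: 48.45
tcp_pos: [0.4425, -0.1243, 0.1177]
tcp_rot: [1.0, -0.03, -0.0, -0.0]
force: [-0.0, 0.5, 0.7]
gripper_width: 0.0429
gripper_force: 0.0
```

Request:
arm_command --commands '[{"linear":[0,0,0.3],"turn":0},{"linear":[0,0,0.6],"turn":0},{"linear":[0,0,0.85],"turn":0},{"linear":[0,0,1],"turn":0},{"linear":[0,0,1],"turn":0},{"linear":[0,0,1],"turn":0}]'

```text
time: 49.05
tcp_pos: [0.4428, -0.1252, 0.0385]
tcp_rot: [1.0, -0.03, 0.001, 0.0]
force: [-0.5, -0.8, -0.4]
gripper_width: 0.043
gripper_force: 0.0
```

Request:
arm_command --commands '[{"linear":[0,0,0],"turn":0},{"linear":[0,0,0],"turn":0},{"linear":[0,0,0],"turn":0},{"linear":[0,0,0],"turn":0},{"linear":[0,0,0],"turn":0}]' --jaw 0 --force 24

```text
time: 49.55
tcp_pos: [0.4424, -0.1249, 0.0383]
tcp_rot: [1.0, -0.03, 0.001, -0.0]
force: [-0.1, 1.4, 6.4]
gripper_width: 0.0199
gripper_force: 25.2
```

```bash
python3 -c "
from m import *
go(rw(-179.6,-151,41),86.5);print(wr(ctrl.observe()['tcp_pos']))"
```

```text
lin [ 0.002 -0.011 -0.033] turn 0.0 | ang -93.5 tcp [ 0.4424 -0.1249  0.0383] t 49.5 w 0.0199 gf 25.2 F [-0.1  1.4  6.4]
[-179.7391 -151.8825   38.3485]
```

Request:
arm_command --commands '[{"linear":[0,0,-0.035],"turn":0},{"linear":[0,0,-0.035],"turn":0},{"linear":[0.04,0,-0.035],"turn":0},{"linear":[0.08,0,-0.035],"turn":0},{"linear":[0.08,0,-0.035],"turn":0}]'

```text
time: 50.05
tcp_pos: [0.4492, -0.1254, 0.0404]
tcp_rot: [1.0, -0.03, 0.0, 0.0]
force: [1.1, -0.1, -1.9]
gripper_width: 0.0198
gripper_force: 24.5
```

Request:
arm_command --commands '[{"linear":[0.025,0,0],"turn":0},{"linear":[0.025,0,0],"turn":0}]'

```text
time: 50.25
tcp_pos: [0.4496, -0.1252, 0.0404]
tcp_rot: [1.0, -0.03, -0.001, -0.0]
force: [-1.0, 0.4, -0.6]
gripper_width: 0.0197
gripper_force: 24.5
```

Request:
arm_command --commands '[{"linear":[0.025,0,0],"turn":0},{"linear":[0.025,0,0],"turn":0}]'

```text
time: 50.45
tcp_pos: [0.4498, -0.125, 0.0403]
tcp_rot: [1.0, -0.031, -0.002, -0.001]
force: [-5.6, 1.5, -0.6]
gripper_width: 0.0197
gripper_force: 24.5
```

Request:
arm_command --commands '[{"linear":[0.025,0,0],"turn":0},{"linear":[0.025,0,0],"turn":0}]'

```text
time: 50.65
tcp_pos: [0.45, -0.1248, 0.0401]
tcp_rot: [1.0, -0.031, -0.003, -0.001]
force: [-8.4, 0.7, 0.8]
gripper_width: 0.0193
gripper_force: 24.6
```

Request:
arm_command --commands '[{"linear":[0.025,0,0],"turn":0},{"linear":[0.025,0,0],"turn":0}]'

```text
time: 50.85
tcp_pos: [0.45, -0.1246, 0.0399]
tcp_rot: [1.0, -0.031, -0.005, -0.002]
force: [-9.2, 0.8, 1.2]
gripper_width: 0.0198
gripper_force: 24.6
```

Request:
arm_command --commands '[{"linear":[0.038,0,-0.05],"turn":0},{"linear":[0.038,0,-0.05],"turn":0},{"linear":[0.063,0,-0.15],"turn":0},{"linear":[0.063,0,-0.15],"turn":0}]'

```text
time: 51.25
tcp_pos: [0.4552, -0.1244, 0.0522]
tcp_rot: [1.0, -0.03, -0.005, -0.002]
force: [-9.9, 0.9, 0.5]
gripper_width: 0.0198
gripper_force: 26.0
```

Request:
arm_command --commands '[{"linear":[0.05,0,-0.13],"turn":0},{"linear":[0.05,0,-0.13],"turn":0},{"linear":[0.094,0,-0.22],"turn":0},{"linear":[0.094,0,-0.22],"turn":0}]'

```text
time: 51.65
tcp_pos: [0.4657, -0.1254, 0.0702]
tcp_rot: [1.0, -0.03, -0.003, -0.001]
force: [-5.1, 1.5, 1.1]
gripper_width: 0.0195
gripper_force: 25.2
```

Request:
arm_command --commands '[{"linear":[0.05,0,-0.08],"turn":0},{"linear":[0.112,0,-0.16],"turn":0},{"linear":[0.112,0,-0.16],"turn":0}]'

```text
time: 51.95
tcp_pos: [0.4766, -0.1267, 0.0835]
tcp_rot: [1.0, -0.03, -0.001, -0.001]
force: [-5.8, 0.7, 2.1]
gripper_width: 0.0198
gripper_force: 23.6
```

Request:
arm_command --commands '[{"linear":[0.07,0,-0.07],"turn":0},{"linear":[0.14,0,-0.14],"turn":0},{"linear":[0.14,0,-0.14],"turn":0}]'

```text
time: 52.25
tcp_pos: [0.4897, -0.1276, 0.0951]
tcp_rot: [1.0, -0.03, 0.0, -0.0]
force: [-4.2, -0.2, 3.3]
gripper_width: 0.0197
gripper_force: 25.3
```

Request:
arm_command --commands '[{"linear":[0.08,0,-0.057],"turn":0},{"linear":[0.16,0,-0.114],"turn":0},{"linear":[0.16,0,-0.114],"turn":0}]'

```text
time: 52.55
tcp_pos: [0.5029, -0.1287, 0.1042]
tcp_rot: [1.0, -0.03, 0.001, -0.0]
force: [-4.7, 1.0, 4.4]
gripper_width: 0.0195
gripper_force: 29.3
```

Request:
arm_command --commands '[{"linear":[0.09,0,-0.042],"turn":0},{"linear":[0.178,0,-0.084],"turn":0},{"linear":[0.178,0,-0.084],"turn":0}]'

```text
time: 52.85
tcp_pos: [0.5179, -0.13, 0.1112]
tcp_rot: [1.0, -0.03, 0.001, 0.0]
force: [-4.4, 0.6, 6.3]
gripper_width: 0.0195
gripper_force: 27.2
```

Request:
arm_command --commands '[{"linear":[0.09,0,-0.027],"turn":0},{"linear":[0.188,0,-0.054],"turn":0},{"linear":[0.188,0,-0.054],"turn":0}]'

```text
time: 53.15
tcp_pos: [0.5344, -0.1308, 0.1156]
tcp_rot: [1.0, -0.03, 0.002, 0.001]
force: [-1.8, 0.9, 4.7]
gripper_width: 0.0197
gripper_force: 24.6
```

Request:
arm_command --commands '[{"linear":[0.1,0,-0.01],"turn":0},{"linear":[0.197,0,-0.02],"turn":0},{"linear":[0.197,0,-0.02],"turn":0}]'

```text
time: 53.45
tcp_pos: [0.55, -0.1317, 0.1168]
tcp_rot: [1.0, -0.03, 0.002, 0.001]
force: [-0.9, 1.9, 5.0]
gripper_width: 0.0192
gripper_force: 25.5
```

Request:
arm_command --commands '[{"linear":[0.06,0,0.0],"turn":0},{"linear":[0.12,0,0],"turn":0},{"linear":[0.12,0,0],"turn":0}]'

```text
time: 53.75
tcp_pos: [0.5582, -0.1323, 0.1166]
tcp_rot: [1.0, -0.03, 0.002, 0.001]
force: [-0.2, 0.8, 5.2]
gripper_width: 0.0178
gripper_force: 22.8
```

```bash
cat > lean.py <<'E'
from m import *
o=ctrl.observe(); t=wr(o['tcp_pos']);print(t,o['gripper_width'],o['force'])
s=ctrl.capture('side');cv2.imwrite('pics/s11r.png',s[:,:,::-1]); S,V=mask(s)
# body left edge: white/grey body (low sat) vs board wood (high sat)/table; print sat rows
for r in range(222,266,4): print(r,S[r,296:346:1].astype(int))
for a in (70,80,90):
  r=np.radians(a); d=np.array([np.cos(r),0,-np.sin(r)]); n=np.array([np.sin(r),0,np.cos(r)]); foot=np.array([-73,t[1],9])+17*n
  print(a,[proj('side',rw(*(foot-L*d+k*n+np.array([0,-19,0])))).round(1) for L in(0,78) for k in (-19,19)],proj('side',rw(*(foot-96*d))))
E
python3 lean.py
```

```text
[ -63.7145 -152.2153  116.584 ] 0.017782856414390716 [-0.223   0.8115  5.1994]
222 [ 43  43  41  42  41  41  41  40  41  43  43  44  41  43  48  95 127 128
 129  32  30  18  48  16  30  35   7   0   0   6   0  28  51 121 128 129
 130 129 123  59  42  43  44  44  44  45  46  46  45  48]
226 [ 41  41  42  42  42  41  43  42  41  41  40  43  44  41  42  52  87 118
 115  98  20  18  11   0   7  14   0   7   6   6   0  10  48  48 124 128
 128 129 124  94  41  38  42  37  38  39  39  41  39  39]
230 [ 42  43  41  42  42  42  42  43  44  42  42  44  42  43  35  12  12  12
  13  28  28  64  39  30  26  28  35   9   0   7   7   8  26  30  80 130
 129 128 128 121  46  38  39  40  41  40  43  41  36  38]
234 [193 133  75  52  46  44  43  42  41  41  42  43  41  41  45  45  28  57
  28  28  26   9  26  64  39  73  16  17  32  26  35 111 124 130 129 127
 127 128 128 129 122  46  47  44  48  46  44  46  46  44]
238 [206 207 209 209 209 207 208 210 210 212 193 112  50  43  44  43  47  46
  45  46  45  36  14  10  45  34  18  45  34  17  76 122 128 130 130 127
 128 129 128 128 128 131 123 120 128 13
[... 914 characters left out ...]
2  41  42  43
  48  45  48  46  46  53 109 129 132 129 132 130 126 129 135 133 133 133
 133 135 133 131 135 130 132 132 130 133 129 132 132 133]
262 [ 43  41  41  40  40  41  40  41  40  40  41  42  41  43  43  41  45  46
  46  48  48  46  62 111 129 133 133 135 132 134 132 134 133 134 136 134
 132 135 129 132 130 132 133 132 133 133 132 130 132 136]
70 [array([317. , 261.8]), array([331.1, 256.8]), array([305.4, 245.6]), array([320.3, 240.2])] [308.8974 232.4725]
80 [array([317. , 261.7]), array([331.7, 258.1]), array([310.8, 243.8]), array([326.5, 240. ])] [316.0037 231.1322]
90 [array([317. , 261.7]), array([331.9, 259.5]), array([316.5, 242.7]), array([332.4, 240.5])] [323.0961 230.5889]
```

The body's right edge runs from column 326 to 330, which matches about 80°. That's the same as A and B before they settled, so I release.

Request:
arm_command --commands '[{"linear":[0.02,0,-0.04],"turn":0},{"linear":[0.03,0,-0.065],"turn":0},{"linear":[0.03,0,-0.065],"turn":0}]'

```text
time: 54.1
tcp_pos: [0.5592, -0.1321, 0.1212]
tcp_rot: [1.0, -0.03, 0.0, 0.0]
force: [-0.1, 0.2, -0.8]
gripper_width: 0.0179
gripper_force: 24.1
```

Request:
arm_command --commands '[{"linear":[0,0,0],"turn":0},{"linear":[0,0,0],"turn":0},{"linear":[0,0,-0.4],"turn":0},{"linear":[0,0,-0.8],"turn":0},{"linear":[0,0,-1],"turn":0},{"linear":[0,0,-1],"turn":0},{"linear":[0,0,-1],"turn":0}]' --jaw 0.5

```text
time: 54.8
tcp_pos: [0.5585, -0.1316, 0.2007]
tcp_rot: [1.0, -0.03, -0.0, -0.0]
force: [-0.6, -0.2, -0.1]
gripper_width: 0.0428
gripper_force: 0.0
```

```bash
python3 chk.py;python3 -c "
from m import *
print(wr(ctrl.observe()['tcp_pos']))"
```

```text
54 339 [243.8 189.8] [319.8 144.5] [ -9.4 178.   99.3] 1.2
28 61 [328.  187.4] [340.2 193.5] [  6.3 -41.5 108.3] 1.0
31 65 [347.6 188.5] [344.  207.7] [  5.4 -92.  108.5] 1.2
side caps plane z=108 (rack): [(339, array([-12.3, 166.9])), (1436, array([-31.4,  22.5])), (61, array([  7.3, -41.1])), (65, array([  6.8, -91.4])), (77, array([ -59.8, -154.8]))]
[ -64.0222 -151.3852  199.8973]
```

Request:
arm_command --commands '[{"linear":[0.045,0.03,0],"turn":0},{"linear":[0.045,0.03,0.3],"turn":0},{"linear":[0.045,0.03,0.6],"turn":0},{"linear":[0.045,0.03,0.85],"turn":0},{"linear":[0.045,0.03,0.955],"turn":0},{"linear":[0.045,0.03,0.955],"turn":0},{"linear":[0.045,0.03,0.955],"turn":0}]'

```text
time: 55.6
tcp_pos: [0.5625, -0.1352, 0.125]
tcp_rot: [1.0, -0.031, 0.0, 0.0]
force: [-0.0, -0.2, -0.5]
gripper_width: 0.0428
gripper_force: 0.0
```

Request:
arm_command --commands '[{"linear":[0,0,0],"turn":0},{"linear":[0,0,0],"turn":0},{"linear":[0,0,0],"turn":0},{"linear":[0,0,0],"turn":0},{"linear":[0,0,0],"turn":0}]' --jaw 0 --force 40

```text
time: 56.1
tcp_pos: [0.563, -0.1347, 0.1258]
tcp_rot: [1.0, -0.03, 0.001, -0.0]
force: [0.3, 0.7, 5.5]
gripper_width: 0.0192
gripper_force: 39.4
```

Request:
arm_command --commands '[{"linear":[0,0,-0.12],"turn":0},{"linear":[0,0,-0.2],"turn":0},{"linear":[0.15,0,-0.2],"turn":0},{"linear":[0.3,0,-0.2],"turn":0},{"linear":[0.5,-0.03,-0.2],"turn":0},{"linear":[0.65,-0.03,-0.2],"turn":0},{"linear":[0.83,-0.03,-0.2],"turn":0},{"linear":[0.83,-0.03,-0.2],"turn":0},{"linear":[0.83,-0.03,-0.2],"turn":0}]'

```text
time: 57.0
tcp_pos: [0.6286, -0.1364, 0.1403]
tcp_rot: [1.0, -0.03, -0.0, 0.0]
force: [-1.0, -0.3, -1.0]
gripper_width: 0.0193
gripper_force: 39.1
```

Request:
arm_command --commands '[{"linear":[0,0,0.08],"turn":0},{"linear":[0,0,0.15],"turn":0},{"linear":[0,0,0.19],"turn":0},{"linear":[0,0,0.19],"turn":0}]'

```text
time: 57.4
tcp_pos: [0.6283, -0.1362, 0.126]
tcp_rot: [1.0, -0.031, -0.0, -0.001]
force: [-1.1, 1.3, 4.2]
gripper_width: 0.0191
gripper_force: 39.5
```

```bash
python3 -c "
from m import *
o=ctrl.observe();print(wr(o['tcp_pos']),o['force'],o['gripper_width'],o['joint_positions'])"
```

```text
[   6.5506 -151.9222  125.9762] [-1.1288  1.266   4.1595] 0.01906743498388316 [-0.3433  0.7924  0.7593  1.9087 -0.7853  0.7682 -0.764 ]
```

Request:
arm_command --commands '[{"linear":[0,0,-0.03],"turn":0},{"linear":[0,0,-0.03],"turn":0}]'

```text
time: 57.6
tcp_pos: [0.6285, -0.1364, 0.128]
tcp_rot: [1.0, -0.031, 0.0, 0.0]
force: [-0.0, -0.5, -0.8]
gripper_width: 0.0193
gripper_force: 39.2
```

Request:
arm_command --commands '[{"linear":[0,0,0],"turn":0},{"linear":[0,0,0],"turn":0},{"linear":[0,0,0],"turn":0},{"linear":[0,0,-0.3],"turn":0},{"linear":[0,0,-0.6],"turn":0},{"linear":[0,0,-0.9],"turn":0},{"linear":[-0.5,0,-1],"turn":0},{"linear":[-1,0,-1],"turn":0},{"linear":[-1,0,-1],"turn":0}]' --jaw 0.5

```text
time: 58.5
tcp_pos: [0.5417, -0.1315, 0.2076]
tcp_rot: [0.999, -0.033, -0.003, -0.002]
force: [-0.2, 0.5, -0.1]
gripper_width: 0.0426
gripper_force: 0.0
```

```bash
cat > bar.py <<'E'
from m import *
s=ctrl.capture('side');t=ctrl.capture('top'); cv2.imwrite('pics/tb.png',t[:,:,::-1])
H=cv2.cvtColor(t,cv2.COLOR_RGB2HSV); m=((H[...,0]>8)&(H[...,0]<24)&(H[...,1]>110)&(H[...,2]>45)).astype(np.uint8)
m[:,232:]=0; m[:,:130]=0
for b in blobs(m,60):
    (c,sz,an)=b[2]; P=cv2.boxPoints(b[2]); print(b[0],c,sz,an)
    if max(sz)>100:
        P=P[np.argsort(P[:,1])]; e1,e2=(P[0]+P[1])/2,(P[2]+P[3])/2
        A,B=plane('top',*e1,.016),plane('top',*e2,.016); d=A-B
        print('ends',e1,e2,A,B,'c',(A+B)/2,'len',np.linalg.norm(d),'ang',np.degrees(np.arctan2(d[1],d[0])))
H=cv2.cvtColor(s,cv2.COLOR_RGB2HSV); m=((H[...,0]>6)&(H[...,0]<24)&(H[...,1]>110)&(H[...,2]>45)).astype(np.uint8)
q=np.zeros_like(m); q[110:175,150:335]=m[110:175,150:335]
for b in blobs(q,60): print('side',b[0],b[1],b[2])
E
python3 bar.py; python3 chk.py; python3 -c "
from m import *
go([.48,.33,.2],90)"
```

```text
901 (186.67332458496094, 253.03366088867188) (6.641703128814697, 148.41461181640625) 2.8624050617218018
ends [190.3791 178.9189] [182.9676 327.1484] [0.682  0.3619 0.016 ] [0.2752 0.3733 0.016 ] c [0.4786 0.3676 0.016 ] len 0.4070477796567853 ang -1.6011535097732312
side 158 [210.8797 129.2405] ((211.38238525390625, 129.0294189453125), (2.667891502380371, 56.995872497558594), 75.96376037597656)
side 604 [241.4752 142.9437] ((241.98008728027344, 142.8357391357422), (6.10681676864624, 100.95801544189453), 83.0887680053711)
29 61 [328.  187.3] [340.2 193.5] [  6.4 -41.5 108.3] 0.8
32 65 [347.5 188.5] [344.  207.7] [  5.5 -91.8 108.3] 1.2
side caps plane z=108 (rack): [(247, array([-28.6, 175. ])), (1470, array([-42.9,  33.9])), (61, array([  7.3, -41.1])), (65, array([  6.8, -91.4])), (74, array([   7.7, -151.7]))]
lin [-1.221 -5.704  0.099] turn -0.057 | ang -93.4 tcp [ 0.5501 -0.1314  0.2082] t 58.7 w 0.0425 gf 0.0 F [-0.  -0.5  0.3]
```

Request:
arm_command --commands '[{"linear":[-0.1,-0.48,0],"turn":0},{"linear":[-0.2,-0.95,0],"turn":0},{"linear":[-0.2,-0.95,0],"turn":0}]'

```text
time: 59.0
tcp_pos: [0.5383, -0.0482, 0.2067]
tcp_rot: [1.0, -0.026, -0.001, -0.002]
force: [0.1, 0.1, 0.4]
gripper_width: 0.0427
gripper_force: 0.0
```

Request:
arm_command --commands '[{"linear":[-0.1,-0.48,0],"turn":0},{"linear":[-0.2,-0.95,0],"turn":0},{"linear":[-0.2,-0.95,0],"turn":0}]'

```text
time: 59.3
tcp_pos: [0.5268, 0.0284, 0.2069]
tcp_rot: [1.0, -0.026, -0.001, -0.001]
force: [0.6, 0.1, -1.0]
gripper_width: 0.0427
gripper_force: 0.0
```

Request:
arm_command --commands '[{"linear":[-0.1,-0.48,0],"turn":0},{"linear":[-0.2,-0.95,0],"turn":0},{"linear":[-0.2,-0.95,0],"turn":0}]'

```text
time: 59.6
tcp_pos: [0.5154, 0.1049, 0.2071]
tcp_rot: [1.0, -0.026, -0.001, -0.001]
force: [1.0, -0.0, 0.3]
gripper_width: 0.0427
gripper_force: 0.0
```

Request:
arm_command --commands '[{"linear":[-0.1,-0.48,0],"turn":0},{"linear":[-0.2,-0.95,0],"turn":0},{"linear":[-0.2,-0.95,0],"turn":0},{"linear":[-0.2,-0.95,0],"turn":0}]'

```text
time: 60.0
tcp_pos: [0.5045, 0.1762, 0.2079]
tcp_rot: [1.0, -0.029, 0.001, 0.001]
force: [1.0, -0.6, -0.0]
gripper_width: 0.0426
gripper_force: 0.0
```

```bash
python3 bar.py; python3 chk.py; python3 -c "
from m import *
go([.48,.34,.2],90);print(ctrl.observe()['joint_positions'])
t=cv2.imread('pics/tb.png')[:,:,::-1];S,V=mask(t)
for r in range(312,350,4): print(r,t[r,176:194].tolist())"
```

```text
139 (190.0, 190.5) (23.0, 6.0) 90.0
188 (182.5286865234375, 326.92645263671875) (7.640455722808838, 30.162321090698242) 2.862405300140381
side 158 [210.8291 129.2911] ((211.41180419921875, 129.14706420898438), (2.9104275703430176, 56.995872497558594), 75.96376037597656)
side 800 [257.7   140.945] ((258.4835205078125, 140.86343383789062), (6.088499546051025, 134.1981964111328), 83.1300048828125)
side 694 [314.5778 158.9294] ((316.0, 158.5), (31.0, 36.0), 90.0)
34 57 [271.5 184.8] [330.6 156.8] [  7.4 105.1 109.2] 1.2
32 55 [300.5 186.7] [334.7 174.8] [  5.2  29.6 108.8] 0.9
32 63 [328.  187.1] [340.1 193.5] [  6.6 -41.3 108.1] 0.5
32 67 [347.5 188.5] [343.9 207.9] [  5.5 -91.8 107.7] 1.1
34 77 [370.9 188.8] [349.5 226.1] [   6.8 -152.1  108.5] 0.9
side caps plane z=108 (rack): [(57, array([  8.9, 106.7])), (55, array([ 6.4, 30.6])), (63, array([  7.1, -41.1])), (67, array([  6.6, -91.9])), (77, array([   7.9, -151.6]))]
lin [-0.433 -2.052  0.102] turn -0.061 | ang -93.7 tcp [0.5041 0.174  0.2083] t 60.2 w 0.0427 gf 0.0 F [-0.4 -0.4 -0.3]
[-1.0757  0.6048  0.9551  2.1082 -0.7109  0.789
[... 2126 characters left out ...]
127, 116, 100], [133, 121, 103], [133, 121, 105], [135, 122, 106], [134, 122, 105]]
344 [[122, 109, 99], [125, 113, 100], [127, 115, 100], [127, 116, 99], [126, 114, 98], [126, 114, 98], [126, 113, 97], [129, 116, 101], [131, 119, 102], [133, 120, 104], [131, 119, 102], [131, 120, 103], [130, 118, 103], [130, 119, 102], [132, 119, 104], [130, 120, 103], [133, 120, 104], [133, 120, 103]]
348 [[132, 120, 104], [132, 120, 103], [131, 119, 102], [131, 119, 104], [131, 119, 102], [131, 120, 103], [131, 119, 103], [132, 120, 102], [132, 121, 104], [132, 120, 104], [132, 120, 104], [132, 121, 103], [132, 120, 103], [131, 120, 103], [130, 119, 102], [131, 119, 103], [133, 120, 104], [133, 121, 104]]
```

Run:
```python
from m import *
A,B=plane('top',190.4,178.6,.016),plane('top',182.3,342,.016);d=A-B;c=(A+B)/2
print(A,B,c,np.linalg.norm(d),np.degrees(np.arctan2(d[1],d[0])))
print(proj('side',A),proj('side',B))
print('tri centre check',proj('top',c),proj('side',c))
s=ctrl.capture('side')
H=cv2.cvtColor(s,cv2.COLOR_RGB2HSV)
m=((H[...,1]>110)&(H[...,0]<24)&(H[...,2]>60)); 
for u in (200,210,240,270,300,320): 
    r=np.where(m[110:170,u])[0]+110; print(u,r.min() if len(r) else None,r.max() if len(r) else None,len(r))
an=np.degrees(np.arctan2(d[1],d[0])); go([c[0],c[1],.12],an+90)
```

```text
[0.683  0.3619 0.016 ] [0.2364 0.3742 0.016 ] [0.4597 0.368  0.016 ] 0.44676519718987173 -1.57698249788348
[324.0204 131.8919] [190.4604 148.1341]
tri centre check [186.451  258.2629] [258.9256 139.8081]
200 131 150 9
210 129 149 9
240 141 146 6
270 137 142 6
300 133 150 11
320 131 169 29
lin [-0.708 -2.384  1.102] turn -0.035 | ang -93.7 tcp [0.5039 0.1741 0.2082] t 60.2 w 0.0426 gf 0.0 F [-1.2  0.4  1.3]
```

The bar measures 447 mm long, with its centre at (0.460, 0.368) and a yaw of -1.6°. The side view agrees. I'll grasp it at its middle.

Request:
arm_command --commands '[{"linear":[-0.12,-0.4,0],"turn":0},{"linear":[-0.236,-0.795,0],"turn":-0.035},{"linear":[-0.236,-0.795,0],"turn":-0.035}]'

```text
time: 60.55
tcp_pos: [0.4877, 0.2448, 0.2074]
tcp_rot: [1.0, -0.009, -0.001, -0.001]
force: [-0.5, 0.3, -0.1]
gripper_width: 0.0428
gripper_force: 0.0
```

Request:
arm_command --commands '[{"linear":[-0.12,-0.4,0],"turn":0},{"linear":[-0.236,-0.795,0],"turn":0},{"linear":[-0.236,-0.795,0],"turn":0}]'

```text
time: 60.85
tcp_pos: [0.4702, 0.3087, 0.2074]
tcp_rot: [1.0, -0.009, -0.001, -0.001]
force: [-0.0, -0.6, -0.6]
gripper_width: 0.043
gripper_force: 0.0
```

Request:
arm_command --commands '[{"linear":[-0.12,-0.4,0],"turn":0},{"linear":[-0.236,-0.795,0],"turn":0},{"linear":[-0.236,-0.795,0.3],"turn":0},{"linear":[-0.236,-0.795,0.6],"turn":0},{"linear":[-0.236,-0.795,0.9],"turn":0},{"linear":[-0.236,-0.795,0.9],"turn":0},{"linear":[-0.236,-0.795,0.9],"turn":0}]'

```text
time: 61.55
tcp_pos: [0.4547, 0.3671, 0.1364]
tcp_rot: [1.0, -0.013, 0.0, 0.0]
force: [0.5, -0.2, -0.3]
gripper_width: 0.0424
gripper_force: 0.0
```

Run:
```python
from m import *
go([.4597,.368,.027],88.42)
t=ctrl.capture('top')
for r in (184,188,192,332,336):
    H=cv2.cvtColor(t[r:r+1],cv2.COLOR_RGB2HSV)[0]; m=np.where((H[:,1]>110)&(H[:,0]<24)&(H[:,2]>60))[0]; m=m[(m>150)&(m<225)]; print(r,m.min() if len(m) else 0,m.max() if len(m) else 0)
```

```text
lin [ 0.061 -0.014  1.367] turn 0.001 | ang -91.5 tcp [0.4547 0.3671 0.1364] t 61.5 w 0.0424 gf 0.0 F [ 0.5 -0.2 -0.3]
184 188 193
188 187 193
192 187 193
332 180 186
336 180 185
```

Request:
arm_command --commands '[{"linear":[0.06,-0.014,0.3],"turn":0},{"linear":[0.06,-0.014,0.6],"turn":0},{"linear":[0.06,-0.014,0.8],"turn":0},{"linear":[0.06,-0.014,0.8],"turn":0}]'

```text
time: 62.0
tcp_pos: [0.4581, 0.3691, 0.0712]
tcp_rot: [1.0, -0.012, -0.001, 0.001]
force: [1.0, -0.2, -0.1]
gripper_width: 0.043
gripper_force: 0.0
```

Request:
arm_command --commands '[{"linear":[0,0,0.25],"turn":0},{"linear":[0,0,0.45],"turn":0},{"linear":[0,0,0.56],"turn":0},{"linear":[0,0,0.56],"turn":0},{"linear":[0,0,0.56],"turn":0}]'

```text
time: 62.5
tcp_pos: [0.4589, 0.3696, 0.0275]
tcp_rot: [1.0, -0.012, 0.0, -0.0]
force: [0.5, -0.0, 0.0]
gripper_width: 0.0431
gripper_force: 0.0
```

Request:
arm_command --commands '[{"linear":[0,0,0],"turn":0},{"linear":[0,0,0],"turn":0},{"linear":[0,0,0],"turn":0},{"linear":[0,0,0],"turn":0},{"linear":[0,0,0],"turn":0},{"linear":[0,0,0],"turn":0}]' --jaw 0 --force 70

```text
time: 63.1
tcp_pos: [0.4591, 0.3698, 0.0281]
tcp_rot: [1.0, -0.012, 0.0, -0.001]
force: [-0.7, -0.1, 6.1]
gripper_width: 0.0145
gripper_force: 70.3
```

Request:
arm_command --commands '[{"linear":[0,0,-0.2],"turn":0},{"linear":[0,0,-0.4],"turn":0},{"linear":[0,0,-0.6],"turn":0},{"linear":[0,0,-0.8],"turn":0},{"linear":[0,0,-1],"turn":0},{"linear":[0,0,-1],"turn":0}]'

```text
time: 63.7
tcp_pos: [0.46, 0.3703, 0.1099]
tcp_rot: [1.0, -0.012, 0.002, -0.001]
force: [0.9, 1.2, -0.9]
gripper_width: 0.0139
gripper_force: 69.6
```

Request:
arm_command --commands '[{"linear":[0,0,-0.2],"turn":0},{"linear":[0,0,-0.4],"turn":0},{"linear":[0,0,-0.6],"turn":0},{"linear":[0,0,-0.8],"turn":0},{"linear":[0,0,-1],"turn":0},{"linear":[0,0,-1],"turn":0},{"linear":[0,0,-1],"turn":0}]'

```text
time: 64.4
tcp_pos: [0.4586, 0.3698, 0.1876]
tcp_rot: [1.0, -0.012, 0.0, -0.0]
force: [-1.1, -0.5, -1.4]
gripper_width: 0.014
gripper_force: 69.6
```

Run:
```python
from m import *
o=ctrl.observe();print(o['joint_positions'])
go(rw(-130,0,200),-3.47)
```

```text
[-1.3642  0.7019  0.927   2.002  -0.7717  0.8346 -1.5865]
lin [ 0.637  4.313 -0.158] turn -1.465 | ang -91.4 tcp [0.4586 0.3698 0.1876] t 64.4 w 0.014 gf 69.6 F [-1.1 -0.5 -1.4]
```

Request:
arm_command --commands '[{"linear":[0,0,-0.1],"turn":-0.1},{"linear":[0,0,-0.2],"turn":-0.2},{"linear":[0,0,-0.2],"turn":-0.3},{"linear":[0,0,-0.2],"turn":-0.4},{"linear":[0,0,-0.2],"turn":-0.5},{"linear":[0,0,-0.2],"turn":-0.6},{"linear":[0,0,-0.2],"turn":-0.7},{"linear":[0,0,-0.2],"turn":-0.8},{"linear":[0,0,-0.2],"turn":-0.9},{"linear":[0,0,-0.2],"turn":-1},{"linear":[0,0,-0.2],"turn":-1},{"linear":[0,0,-0.2],"turn":-1}]'

```text
time: 65.6
tcp_pos: [0.4583, 0.3693, 0.2026]
tcp_rot: [0.873, 0.488, -0.001, 0.0]
force: [0.8, -0.4, -0.0]
gripper_width: 0.0141
gripper_force: 69.6
```

Request:
arm_command --commands '[{"linear":[0,0,0],"turn":-0.1},{"linear":[0,0,0],"turn":-0.2},{"linear":[0,0,0],"turn":-0.3},{"linear":[0,0,0],"turn":-0.4},{"linear":[0,0,0],"turn":-0.465},{"linear":[0,0,0],"turn":-0.465},{"linear":[0,0,0],"turn":-0.465}]'

```text
time: 66.3
tcp_pos: [0.4586, 0.3695, 0.2029]
tcp_rot: [0.729, 0.684, -0.0, 0.0]
force: [0.4, 0.5, 0.4]
gripper_width: 0.0139
gripper_force: 69.6
```

Run:
```python
from m import *
o=ctrl.observe();print(o['joint_positions'])
go(rw(-130,0,200),-3.47)
```

```text
[-1.1256  0.5402  0.5234  1.982  -0.3995  0.7215 -0.4225]
lin [-4.28   0.807  0.038] turn -0.003 | ang -3.6 tcp [0.4586 0.3695 0.2029] t 66.3 w 0.0139 gf 69.6 F [0.4 0.5 0.4]
```

Request:
arm_command --commands '[{"linear":[-0.3,0.05,0],"turn":0},{"linear":[-0.6,0.11,0],"turn":0},{"linear":[-0.856,0.161,0],"turn":0}]'

```text
time: 66.6
tcp_pos: [0.4673, 0.2993, 0.203]
tcp_rot: [0.729, 0.684, -0.0, 0.0]
force: [-0.6, -0.3, -0.4]
gripper_width: 0.014
gripper_force: 69.6
```

Request:
arm_command --commands '[{"linear":[-0.3,0.05,0],"turn":0},{"linear":[-0.6,0.11,0],"turn":0},{"linear":[-0.856,0.161,0],"turn":0}]'

```text
time: 66.9
tcp_pos: [0.476, 0.2299, 0.2031]
tcp_rot: [0.729, 0.684, -0.0, 0.0]
force: [0.6, -0.2, -0.8]
gripper_width: 0.0139
gripper_force: 69.6
```

Request:
arm_command --commands '[{"linear":[-0.3,0.05,0],"turn":0},{"linear":[-0.6,0.11,0],"turn":0},{"linear":[-0.856,0.161,0],"turn":0}]'

```text
time: 67.2
tcp_pos: [0.4847, 0.1608, 0.2031]
tcp_rot: [0.729, 0.684, -0.0, 0.0]
force: [0.1, 0.0, -0.7]
gripper_width: 0.0141
gripper_force: 69.6
```

Request:
arm_command --commands '[{"linear":[-0.3,0.05,0],"turn":0},{"linear":[-0.6,0.11,0],"turn":0},{"linear":[-0.856,0.161,0],"turn":0}]'

```text
time: 67.5
tcp_pos: [0.4934, 0.0916, 0.2032]
tcp_rot: [0.729, 0.684, -0.0, 0.0]
force: [0.4, 0.0, -0.4]
gripper_width: 0.014
gripper_force: 69.6
```

Request:
arm_command --commands '[{"linear":[-0.3,0.05,0],"turn":0},{"linear":[-0.6,0.11,0],"turn":0},{"linear":[-0.856,0.161,0],"turn":0},{"linear":[-0.856,0.161,0],"turn":0},{"linear":[-0.856,0.161,0],"turn":0}]'

```text
time: 68.0
tcp_pos: [0.502, 0.0239, 0.2031]
tcp_rot: [0.729, 0.684, -0.0, -0.0]
force: [-0.9, 1.3, -0.6]
gripper_width: 0.0143
gripper_force: 69.6
```

```bash
cat > barh.py <<'E'
from m import *
import sys
z=float(sys.argv[1])
o=ctrl.observe();tw=wr(o['tcp_pos']);print('tcp rack',tw,o['gripper_width'],o['force'])
t=ctrl.capture('top');s=ctrl.capture('side');cv2.imwrite('pics/tb2.png',t[:,:,::-1]);cv2.imwrite('pics/sb2.png',s[:,:,::-1])
for n,im in(('top',t),('side',s)):
    H=cv2.cvtColor(im,cv2.COLOR_RGB2HSV).astype(int)
    m=(H[...,1]>100)&(H[...,0]>6)&(H[...,0]<20)&(H[...,2]>60)
    # search around the predicted bar ends
    for e in(225,-225):
        q=proj(n,rw(tw[0],tw[1]+e,z)).round().astype(int); print(n,e,'pred',q)
        a,b=max(q[1]-14,0),max(q[0]-16,0); w=np.zeros_like(m); w[a:q[1]+14,b:q[0]+16]=m[a:q[1]+14,b:q[0]+16]
        for bb in blobs(w,12):
            ij=np.argwhere(w); 
            print('  ',bb[0],bb[1].round(1),cv2.boxPoints(bb[2]).round(0).tolist())
E
python3 barh.py 190; python3 -c "
from m import *
go(rw(-50,0,202),-3.47)"
```

```text
tcp rack [-129.2627    0.2385  203.1065] 0.014316788814265813 [-0.8598  1.3035 -0.5637]
top 225 pred [213 233]
   92 [221.1 233.4] [[214.0, 236.0], [214.0, 230.0], [228.0, 231.0], [228.0, 237.0]]
top -225 pred [404 241]
   114 [395.6 241.1] [[388.0, 237.0], [404.0, 237.0], [404.0, 244.0], [388.0, 244.0]]
side 225 pred [276 113]
side -225 pred [294 236]
   143 [293.5 230.8] [[289.0, 222.0], [297.0, 221.0], [299.0, 239.0], [291.0, 240.0]]
lin [-0.019  0.992  0.012] turn 0.0 | ang -3.4 tcp [0.5019 0.0251 0.203 ] t 68.1 w 0.0138 gf 69.6 F [-0.5  0.8 -1.1]
```

The bar is centred and square: its ends in the top view are at columns 213.5 and 404.5, against 213 and 404 predicted. Now I move over the notches and lower it.

Request:
arm_command --commands '[{"linear":[-0.005,0.25,0],"turn":0},{"linear":[-0.01,0.5,0],"turn":0},{"linear":[-0.019,0.75,0],"turn":0},{"linear":[-0.019,0.992,0],"turn":0},{"linear":[-0.019,0.992,0.2],"turn":0},{"linear":[-0.019,0.992,0.5],"turn":0},{"linear":[-0.019,0.992,0.8],"turn":0},{"linear":[-0.019,0.992,0.95],"turn":0},{"linear":[-0.019,0.992,0.95],"turn":0},{"linear":[-0.019,0.992,0.95],"turn":0}]'

```text
time: 69.1
tcp_pos: [0.5815, 0.018, 0.1275]
tcp_rot: [0.728, 0.685, 0.0, 0.0]
force: [-0.5, 0.1, -0.2]
gripper_width: 0.0139
gripper_force: 69.6
```

```bash
python3 barh.py 115; python3 -c "
from m import *
go(rw(-50,0,82),-3.47)"
```

```text
tcp rack [-49.5576  -0.7754 127.5112] 0.013922770722222139 [-0.5417  0.0564 -0.2147]
top 225 pred [224 204]
   164 [234.6 203.8] [[225.0, 190.0], [239.0, 190.0], [239.0, 216.0], [225.0, 216.0]]
top -225 pred [400 211]
   199 [389.  209.7] [[384.0, 197.0], [400.0, 197.0], [400.0, 222.0], [384.0, 222.0]]
side 225 pred [305 132]
side -225 pred [331 253]
   755 [330.6 252.8] [[315.0, 239.0], [346.0, 239.0], [346.0, 266.0], [315.0, 266.0]]
lin [ 0.013 -0.014  0.578] turn -0.0 | ang -3.5 tcp [0.582  0.0177 0.1283] t 69.2 w 0.0136 gf 69.6 F [-0.6  0.5 -1.4]
```

Request:
arm_command --commands '[{"linear":[0.013,-0.012,0.1],"turn":0},{"linear":[0.013,-0.012,0.2],"turn":0},{"linear":[0.013,-0.012,0.3],"turn":0},{"linear":[0.013,-0.012,0.3],"turn":0}]'

```text
time: 69.6
tcp_pos: [0.5793, 0.0187, 0.1019]
tcp_rot: [0.728, 0.685, -0.001, -0.001]
force: [-0.2, 0.6, -1.7]
gripper_width: 0.0137
gripper_force: 69.6
```

Request:
arm_command --commands '[{"linear":[0,0,0.07],"turn":0},{"linear":[0,0,0.14],"turn":0},{"linear":[0,0,0.2],"turn":0},{"linear":[0,0,0.2],"turn":0}]'

```text
time: 70.0
tcp_pos: [0.5798, 0.0186, 0.0864]
tcp_rot: [0.728, 0.685, -0.0, -0.0]
force: [0.5, -0.3, -0.7]
gripper_width: 0.0139
gripper_force: 69.6
```

Request:
arm_command --commands '[{"linear":[0,0,0.04],"turn":0},{"linear":[0,0,0.08],"turn":0},{"linear":[0,0,0.08],"turn":0}]'

```text
time: 70.3
tcp_pos: [0.5806, 0.0186, 0.0821]
tcp_rot: [0.728, 0.685, 0.001, -0.0]
force: [-2.2, 0.0, 9.5]
gripper_width: 0.0141
gripper_force: 70.8
```

```bash
python3 barh.py 70; python3 -c "
from m import *
go(rw(-50,0,82),-3.47);print(ctrl.observe()['wrist_torque'])"
```

```text
tcp rack [-50.5123  -0.254   82.0845] 0.014110092073012366 [-2.1674  0.0329  9.5118]
top 225 pred [227 207]
   180 [237. 205.] [[228.0, 193.0], [242.0, 193.0], [242.0, 216.0], [228.0, 216.0]]
top -225 pred [397 213]
   234 [386.2 211. ] [[381.0, 222.0], [381.0, 199.0], [397.0, 199.0], [397.0, 222.0]]
side 225 pred [305 144]
side -225 pred [331 264]
   596 [332. 260.] [[317.0, 250.0], [346.0, 250.0], [346.0, 272.0], [317.0, 272.0]]
lin [0.004 0.007 0.001] turn -0.001 | ang -3.5 tcp [0.5805 0.0186 0.0821] t 70.4 w 0.0137 gf 70.8 F [-2.8 -0.2  9.4]
[0.0202 0.5079 0.0092]
```

The bar touched down at the expected height: TCP 82 mm puts its centre at 62 mm. I release it and retract straight up.

Request:
arm_command --commands '[{"linear":[0,0,-0.06],"turn":0},{"linear":[0,0,-0.06],"turn":0}]'

```text
time: 70.6
tcp_pos: [0.5808, 0.0186, 0.0862]
tcp_rot: [0.728, 0.685, 0.001, 0.001]
force: [0.1, 0.5, -0.3]
gripper_width: 0.0139
gripper_force: 69.7
```

Request:
arm_command --commands '[{"linear":[0,0,0],"turn":0},{"linear":[0,0,0],"turn":0},{"linear":[0,0,0],"turn":0},{"linear":[0,0,0],"turn":0},{"linear":[0,0,-0.15],"turn":0},{"linear":[0,0,-0.4],"turn":0},{"linear":[0,0,-0.7],"turn":0},{"linear":[0,0,-1],"turn":0},{"linear":[0,0,-1],"turn":0}]' --jaw 0.3

```text
time: 71.5
tcp_pos: [0.5826, 0.0183, 0.1693]
tcp_rot: [0.728, 0.685, 0.003, 0.002]
force: [0.3, 0.5, 0.4]
gripper_width: 0.0255
gripper_force: 0.0
```

Request:
arm_command --commands '[{"linear":[0,-0.3,-0.3],"turn":0},{"linear":[0,-0.6,-0.6],"turn":0},{"linear":[0.3,-1,-0.6],"turn":0},{"linear":[0.6,-1,-0.6],"turn":0},{"linear":[1,-1,-0.6],"turn":0},{"linear":[1,-1,-0.6],"turn":0}]'

```text
time: 72.1
tcp_pos: [0.5051, 0.1085, 0.2134]
tcp_rot: [0.726, 0.688, 0.001, -0.001]
force: [0.3, 0.6, 0.6]
gripper_width: 0.0258
gripper_force: 0.0
```

Request:
arm_command --commands '[{"linear":[0.3,0,0],"turn":0},{"linear":[0.6,0,0],"turn":0},{"linear":[1,0,0],"turn":0},{"linear":[1,0,0],"turn":0}]'

```text
time: 72.5
tcp_pos: [0.5103, 0.1881, 0.2132]
tcp_rot: [0.726, 0.688, 0.001, -0.001]
force: [-0.7, 0.1, -0.0]
gripper_width: 0.0255
gripper_force: 0.0
```

Request:
arm_command --commands '[{"linear":[0.3,0,0],"turn":0},{"linear":[0.6,0,0],"turn":0},{"linear":[1,0,0],"turn":0},{"linear":[1,0,0],"turn":0}]'

```text
time: 72.9
tcp_pos: [0.515, 0.2677, 0.2132]
tcp_rot: [0.726, 0.688, 0.001, -0.001]
force: [-0.5, 0.2, -0.4]
gripper_width: 0.0256
gripper_force: 0.0
```

```bash
python3 chk.py
python3 - <<'E'
from m import *
t=ctrl.capture('top');s=ctrl.capture('side'); t0=cv2.imread('pics/top0.png')[:,:,::-1]
HS=lambda im:cv2.cvtColor(im,cv2.COLOR_RGB2HSV).astype(int)
H=HS(t)
# bar rows at columns, outside the cheeks and inside (diff to first picture)
D=np.abs(t.astype(int)-t0.astype(int)).sum(2)
for u in (228,231,234,392,395): 
    r=np.where((H[190:230,u,1]>100)&(H[190:230,u,0]<22))[0]+190; print(u,r.min() if len(r) else None,r.max() if len(r) else None)
for v in (204,206,208,210,212,214):
    c=np.where((H[v,200:420,1]>95)&(H[v,200:420,0]<22))[0]+200; print('row',v,c.min(),c.max())
b=lambda z:[(e,[proj(n,rw(x,e,z)).round(1) for n in('top','side') for x in(-58,-42)]) for e in(225,-225)]
print(b(70)); 
S=HS(s)
for v in range(254,276,2):
    c=np.where((S[v,300:380,1]>110)&(S[v,300:380,0]<24))[0]+300; print('side',v,c.min() if len(c) else None, S[v,318:346,2].tolist())
E
```

```text
32 58 [271.6 184.7] [330.5 156.8] [  7.3 104.8 109.6] 1.0
33 55 [300.6 186.6] [334.7 174.8] [  5.3  29.5 108.9] 0.8
33 63 [328.1 187.1] [340.1 193.5] [  6.6 -41.5 108.3] 0.5
32 68 [347.5 188.5] [344.  207.9] [  5.6 -91.8 107.5] 1.1
34 76 [370.9 188.8] [349.5 226. ] [   6.8 -152.   108.7] 0.9
side caps plane z=108 (rack): [(58, array([  8.7, 106.8])), (55, array([ 6.4, 30.6])), (63, array([  7.1, -41.1])), (68, array([  6.6, -92.2])), (76, array([   7.8, -151.4]))]
228 207 208
231 204 209
234 204 209
392 211 216
395 211 217
row 204 229 388
row 206 228 388
row 208 228 387
row 210 234 392
row 212 236 396
row 214 235 397
[(225, [array([227.2, 209.3]), array([227.6, 203.4]), array([302.4, 144.2]), array([307.5, 143.7])]), (-225, [array([396.4, 216.1]), array([396.5, 210.1]), array([327.5, 264.7]), array([334.3, 263.7])])]
side 254 318 [187, 159, 81, 81, 84, 94, 106, 111, 138, 190, 187, 185, 185, 190, 185, 144, 92, 87, 84, 84, 83, 83, 83, 82, 81, 82, 81, 82]
side 256 318 [157, 180, 90, 84, 83, 83, 82, 76, 114, 188, 188, 186, 185, 188, 184, 161, 114, 78, 81, 79, 79, 78, 77, 78, 81, 82, 81, 
[... 494 characters left out ...]
, 112, 97, 77, 80, 78, 80, 80, 81, 81, 82, 82, 83, 82]
side 266 320 [188, 167, 89, 77, 79, 80, 79, 78, 76, 76, 79, 91, 91, 91, 90, 89, 86, 80, 83, 82, 82, 82, 83, 83, 83, 82, 81, 81]
side 268 321 [194, 175, 113, 77, 81, 82, 83, 81, 82, 81, 81, 81, 75, 80, 82, 81, 82, 83, 82, 81, 80, 80, 82, 85, 86, 87, 87, 85]
side 270 321 [193, 171, 100, 79, 84, 85, 85, 83, 84, 83, 85, 83, 86, 86, 83, 84, 85, 86, 86, 85, 83, 83, 89, 92, 95, 94, 93, 92]
side 272 321 [188, 185, 169, 94, 99, 98, 93, 92, 91, 88, 88, 89, 90, 93, 96, 96, 92, 92, 95, 94, 94, 94, 95, 95, 97, 96, 94, 94]
side 274 None [187, 186, 170, 109, 94, 92, 90, 90, 92, 92, 92, 92, 93, 93, 94, 95, 95, 93, 93, 94, 95, 93, 94, 95, 93, 95, 96, 96]
```

All five bottles stand upright at rack x ≈ 5–7. The bar's ends match the seated position in both views: top at columns 228 and 397 (predicted 227 and 396), and the side end at row 264 as predicted. I hand the job in.

```bash
python3 -c "
from plant import ctrl
print(ctrl.close_job())"
```

```text
the job is handed in; nothing more can be done
None
```

I handed the job in with all five bottles upright in the row and the bar seated and centred in both notches, as measured from the cameras; I did not re-check the tape, brush and jars at the end.

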